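# Make up the sterilising tray and the slide-mounting kit

### The job

Make up two kits from the stock in the middle of the table. Into the perforated steel sterilising tray go the clamp whose jaws stand open, laid flat in the long compartment with its jaws left open for the steam, and the square sample flask, upright in the empty compartment next to the corks; into the dark grey plastic slide-mounting tray go the clamp that is ratcheted shut, flat in the long compartment, the slide carton, flat in the oblong compartment, and the wide amber jar, upright in the small square compartment. Set everything down gently and leave the small black bottle and the slim amber vial among the stock standing where they are.

Things in the scene. Friction and masses are not known exactly. Their poses are not given: they have to be found in the camera images.
- clamp_open: Steel mosquito clamp lying flat, jaws open, loose, 40 g. Origin under the hinge on the underside, z up, +x to the jaw tips midway between the halves (within 0.04 rad). Tips 38 mm ahead, finger rings to 81 mm behind, spread about 80 mm; bars 5 mm thick. At the hinge a solid block 14 (x) by 11.5 (y) by 7.6 mm tall: grip it across y. Balance point within 20 mm behind the origin.
- clamp_open_half (a joint): Opening angle between the jaws of the open clamp in rad: 0 shut, 0.32 to 0.42 at the start, 0.6 at most. A stiff hinge (0.02 N m of friction) that stays where it is left.
- clamp_shut: The same steel clamp ratcheted shut (a rigid thing, 40 g): jaws together, rings side by side. Origin under the hinge on the underside, +x towards the jaw tips, z up. Jaw tips 38 mm ahead, rings 81 mm behind, 52 mm across the rings. Same box lock 14 x 11.5 x 7.6 mm at the origin.
- flask: Square sample flask of clear plastic with a white ribbed cap, 50 x 43 x 87 mm tall, 75 g. Origin at the centre of its underside, z up. Body 50 (x) by 43 (y) mm up to 41 mm; neck and cap 33 mm wide from there to the top (cap 67 to 86 mm up), gripped across x or y.
- jar: Wide amber mountant jar with a white screw cap, round, 45 mm across, 55 mm tall, 90 g; cap 42 mm across over the top 9 mm. Origin at the centre of its underside, z up.
- slide_carton: Small carton of microscope slides, 78 (x) by 28 (y) by 20 mm tall, 90 g, lying flat. Origin at the centre of its underside, z up.
- steel_tray: Fixed perforated steel tray, 179 (x) by 176 (y) mm. Origin: centre of underside, z up. Floor 2.5 mm thick, walls and dividers 2 mm thick, top at 10.5 mm (rim 12). Long compartment 175 (x) by 100 (y), centre (0, -36) mm. On the +y side: the empty one for the flask, 75 (x) by 70 (y), centre (-50, +51); and one with two corks 15 mm tall, centre (+39, +51), which stay.
- kit_tray: Fixed dark grey plastic tray, 179 (x) by 151 (y) mm. Origin: centre of underside, z up. Floor 3 mm thick, walls and dividers 3 mm thick, top at 10.5 mm. Long compartment 173 (x) by 76 (y), centre (0, -34.5) mm, for the shut clamp. On the +y side: oblong one 104 (x) by 66 (y), centre (-34.5, +39.5), for the carton lying along x; square one 66 by 66, centre (+53.5, +39.5), for the jar.
- black_bottle: Small flat black bottle with a black cap, 20 by 30 mm, 54 mm tall, standing among the stock; it stays where it is. Origin at the centre of its underside.
- vial: Slim amber stain vial with a white cap, 25 mm across, 59 mm tall (the jar is nearly twice as wide); it stays where it is. Origin at the centre of its underside.
Things that resemble listed ones, but are neither listed nor needed, are in the scene too. What is shaped like the jar but yellow is not meant.

How it is judged:
By the outcome, as a careful person would: the job done as asked, in the order asked, and still so for the second after the job is handed in, with the robot touching nothing.
It also fails if it takes over 144 s, if anything falls off the work surface, if the arm or the gripper's body presses on something with over 40 N, if the wrist force passes 120 N, or if a joint passes its speed limit or range.

### The arm

A 6-joint arm with a two-finger parallel gripper is mounted at the origin on a cart in front of the work surface, level with it; the furniture and walls round the work are solid. World frame = base frame: x ahead of the robot, y to its left, z up, the work surface at z = 0. Lengths are in mm, angles in degrees, forces in N, time in s.
With the tool pointing down it reaches from about 350 to 850 mm from the base axis. Payload 8.1 kg.
Tool frame: the origin (TCP) lies between the finger pads; the fingertips stand 17 mm ahead of it and the grasp point (between the pads) lies 2 mm behind it; z points along the fingers, y is the line along which they close (so a half turn about z gives the same grasp; the last joint's range is limited). The gripper opens to 85 mm and grips with 20 to 120 N. Pads are 22 mm wide; open, the fingers measure 114 mm over their backs; the gripper's body (76 mm by 85 mm) begins 54 mm behind the grasp point. The pads swing forward as they close: fully open they stand 13 mm farther back than shut.
Start: joints at [-68.262, 7.471, 85.268, -0, 87.261, -4.893], TCP at [268.966, -536.342, 218.892] pointing down, gripper open.
Joint ranges: [-169.43, 169.43], [-51.17, 129.36], [1.28, 143.12], [-76.62, 256.62], [0, 156.53], [-152.29, 152.29]. Speed limits (degrees/s): [136.94, 136.94, 159.86, 180, 180, 180].

### API

Orientations are given as [roll, pitch, yaw] about the fixed x, y, z axes, in that order (R = Rz(yaw) Ry(pitch) Rx(roll)).
In Python, from bench import sense, snapshot, hand_in, trace, place_of gives the robot as it stands.
- The arm moves only by the shell command python3 -m handwheel 'ROWS' [FORCE]. ROWS is JSON, a list of rows, each a list of 7 numbers: the opening, from -1 (shut) to 1 (fully open), then the shift along the tool's x, y, z in cm, then the turn, a rotation vector about the tool's x, y, z in rad. A call has 1 to 12 rows; each row shifts and turns the commanded pose from where the row before left it, along the tool's axes as they then stand; what a row does not reach is not made up. A row lasts 1/12 s, in which the tool goes at most 41.7 mm and 7.16 degrees, less where a joint would pass 70% of its speed; a pose out of reach is approached as far as the arm can. A call with a gripper value outside its range is refused whole. The fingers move at their own pace and stop on an object; FORCE is the grip in N (left out, the last holds). Time passes only in rows, so rows that do not move let the fingers close. It gives the time, the measured TCP pose, the force, the opening and the grip force at its end, in the units of the state.
- sense(): the state, without advancing time (a new reading comes with each control period).
- snapshot(name): name is "scene" or "top"; returns a dict with "image" (420x560x3 uint8, red, green, blue), "intrinsics" (3x3 intrinsics, pixels), "R" (3x3) and "t" (3): a world point X has camera coordinates R X + t. Camera axes: x right, y down, z forward; pixel columns grow to the right and rows downward; lengths in mm; the calibration is good to about 2 mm. A picture is of the moment at which its call begins. There is no depth.
- hand_in(): hands the job in; it is judged then, once.
Trained networks look in a picture, given as the dict that the camera call returned (one of the last four; its "shot" number tells which), for a name from the list of things; names that differ only in an ending like _2 or _b are one class to them, and where a whole thing is asked for, a point or a joint stands for the part that bears it (a point fixed in the world has none). Each returns a list of dicts, best first, with "conf" (0 to 1); they miss things now and then, are a little off and sometimes report something else, mostly with a low value. They report only what shows in the picture. A call takes as long as a camera call. They do not tell look-alikes from the thing itself.
- trace(picture, query): "pixels" (420x560 bool, what is visible of it).
- place_of(picture, query): "location" ([x, y, z] in mm, in world coordinates, good to about 4 mm: a listed point, or the origin of a listed thing).
The state is a dict: "time": time; "joint_pos": joint angles; "qd": joint speeds; "joint_efforts": joint torques, N m; "tool_pos": TCP position; "tcp_rot": TCP orientation; "ft_force": force on the tool from outside, world axes, zero at the start; "wrist_torque": the same for the moment, N m; "finger_gap": finger opening in mm; "grip_force": force on a finger pad.
Only numpy, scipy, OpenCV 4.12 (cv2) and the standard library are available. Lean on these libraries where they do the work, as an engineer would, in place of code of your own. Each camera call takes 0.05 s, during which the arm holds its last target. There are 200 camera calls.

## Working session

There is one attempt and no reset: what is moved stays moved. The work goes in short steps, Python scripts to look and compute and a shell command to move; the robot and the scene stay as the last step left them, time stands still between calls to the robot, and variables do not carry over. Pictures are saved under pics/ and viewed, at most 14 in all, crops included, and the job is handed in when it is done.

```bash
mkdir -p pics; cat > h.py <<'E'
import numpy as np, cv2
from bench import sense, snapshot, trace, place_of
def save(p,name,box=None,s=1):
    im=p["image"][:,:,::-1]
    if box: im=im[box[1]:box[3],box[0]:box[2]]
    cv2.imwrite("pics/"+name,cv2.resize(im,None,fx=s,fy=s,interpolation=cv2.INTER_CUBIC))
def ray(p,u,v,z):
    K=np.array(p["intrinsics"]);R=np.array(p["R"]);t=np.array(p["t"])
    d=R.T@np.linalg.inv(K)@[u,v,1];c=-R.T@t
    return c+d*(z-c[2])/d[2]
def proj(p,X):
    K=np.array(p["intrinsics"]);q=K@(np.array(p["R"])@np.array(X)+np.array(p["t"]));return q[:2]/q[2]
E
python3 - <<'E'
from h import *
for n in("top","scene"):
    p=snapshot(n);save(p,n+"0.png",s=1.4)
    R=np.array(p["R"]);print(n,"cam",-R.T@np.array(p["t"]))
    for q in "clamp_open clamp_shut flask jar slide_carton steel_tray kit_tray black_bottle vial".split():
        print(q,[(np.round(d["location"]).tolist(),round(d["conf"],2),proj(p,d["location"]).round().tolist()) for d in place_of(p,q)[:3]])
E
```

```text
top cam [ 443.0725116    14.47947295 1179.18151766]
clamp_open [([430.0, 97.0, -3.0], 0.71, [225.0, 271.0])]
clamp_shut [([446.0, -50.0, -2.0], 0.84, [291.0, 264.0])]
flask [([559.0, -116.0, 1.0], 0.81, [321.0, 214.0])]
jar [([672.0, 50.0, -5.0], 0.96, [248.0, 164.0]), ([677.0, 151.0, -2.0], 0.65, [203.0, 161.0])]
slide_carton [([562.0, 128.0, 4.0], 0.57, [212.0, 212.0]), ([502.0, 286.0, 1.0], 0.25, [140.0, 237.0])]
steel_tray [([514.0, -312.0, -1.0], 0.95, [407.0, 235.0])]
kit_tray [([497.0, 284.0, 1.0], 0.72, [141.0, 240.0])]
black_bottle [([552.0, -6.0, -2.0], 0.55, [272.0, 217.0])]
vial [([673.0, -51.0, -1.0], 0.43, [292.0, 164.0])]
scene cam [ 50.26570056 454.08894967 584.68590814]
clamp_open [([667.0, -53.0, 2.0], 0.75, [256.0, 185.0]), ([431.0, 94.0, -1.0], 0.6, [283.0, 272.0])]
clamp_shut [([448.0, -47.0, 3.0], 0.6, [326.0, 230.0])]
flask [([557.0, -113.0, -0.0], 0.89, [308.0, 194.0])]
jar [([668.0, 57.0, 2.0], 0.74, [219.0, 206.0]), ([682.0, 156.0, -2.0], 0.66, [177.0, 226.0]), ([550.0, -2.0, 1.0], 0.61, [275.0, 218.0])]
slide_carton [([564.0, 126.0, 4.0], 0.85, [223.0, 244.0])]
steel_tray [([515.0, -316.0, 0.0], 0.97, [377.0, 165.0])]
kit_tray [([501.0, 288.0, -0.0], 0.91, [172.0, 312.0]), ([671.0, -52.0, 4.0], 0.2, [255.0, 184.0])]
black_bottle [([551.0, -2.0, 3.0], 0.56, [275.0, 217.0])]
vial [([667.0, -50.0, 2.0], 0.64, [255.0, 185.0])]
```

View pics/top0.png

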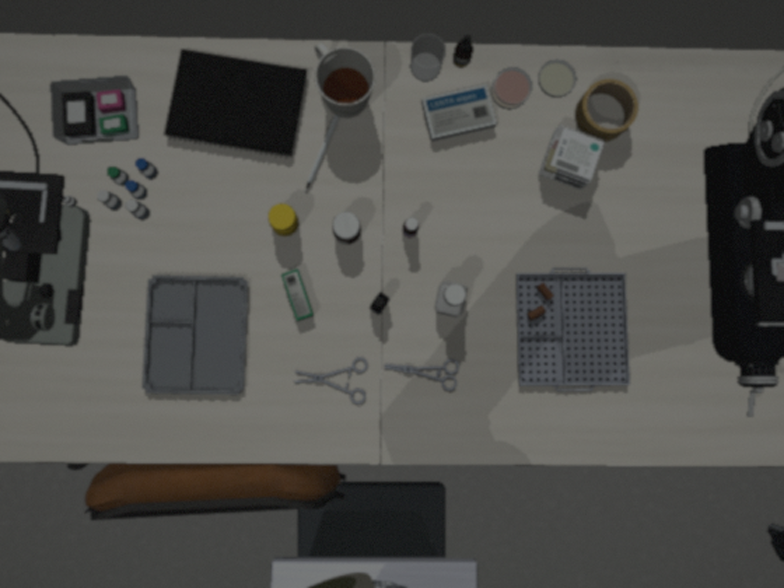

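View pics/scene0.png

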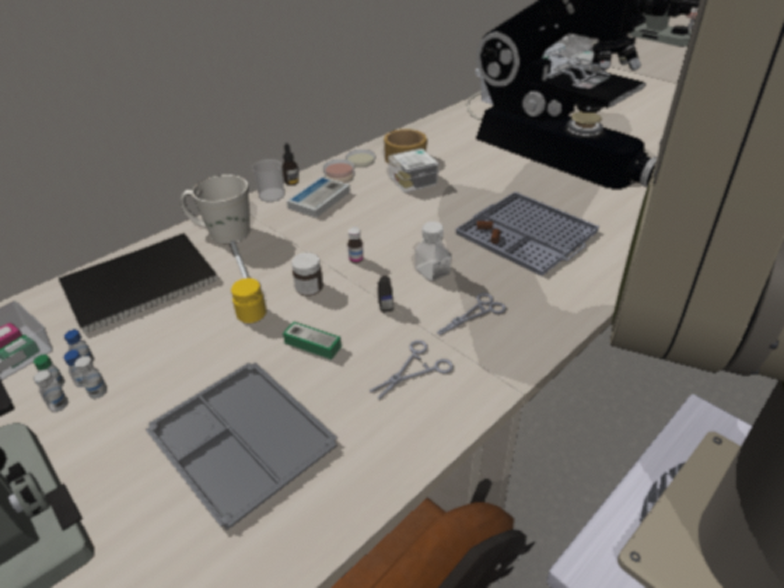

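The pictures show the kit tray on the left, with its long compartment on the right and its square one at far left. The steel tray is on the right, with its corks at far left and the empty compartment near left. Both trays' +x points away from the robot. The open clamp is at about (320,378) in the 1.4x top picture, the shut one at (415,370), the flask at (452,298), the white-capped jar at (346,228) and the carton at (297,295). Next I'll measure yaws from the masks.

```bash
python3 - <<'E'
from h import *
p=snapshot("top");s=snapshot("scene");save(p,"crop1.png",(190,180,340,300),5)
def best(q,near,cam=p):
    c=[d for d in trace(cam,q)]
    c=[(np.hypot(*(ray(cam,*np.argwhere(d["pixels"]).mean(0)[::-1],5)[:2]-near)),d) for d in c if d["pixels"].any()]
    d,e=min(c,key=lambda a:a[0]); return e["pixels"],e["conf"],d
def wpts(m,z,cam=p): return np.array([ray(cam,u,v,z)[:2] for v,u in np.argwhere(m)],np.float32)
for q,near,z in (("steel_tray",(515,-314),10),("kit_tray",(499,286),9),("slide_carton",(563,127),20),("clamp_open",(430,95),4),("clamp_shut",(447,-48),4),("flask",(558,-114),40),("jar",(670,53),50)):
    try: m,c,d=best(q,near)
    except ValueError: print(q,"none");continue
    k=m.astype(np.uint8)
    if "tray" in q: k=cv2.morphologyEx(k,cv2.MORPH_OPEN,np.ones((15,15),np.uint8))
    w=wpts(k>0,z); r=cv2.minAreaRect(w)
    print(q,round(c,2),round(d),k.sum(),"rect",np.round(r[0],1),np.round(r[1],1),round(r[2],1))
    if "clamp" in q:
        mu=w.mean(0);e=np.linalg.eigh(np.cov(w.T))[1][:,1]; e=e*np.sign(e[1])
        a=(w-mu)@e; n=np.array([-e[1],e[0]]); b=(w-mu)@n
        o=mu+e*((a.max()-38)+(a.min()+81))/2
        print("  yaw",np.degrees(np.arctan2(e[1],e[0])).round(1),"len",a.max()-a.min(),"wid",b.min(),b.max(),"orig",o.round(1))
print({k:np.round(v,2).tolist() if k!="time" else v for k,v in sense().items()})
E
```

```text
steel_tray 0.82 3 6405 rect [ 510.8 -311.2] [186.  178.7] 0.8
kit_tray 0.67 3 6059 rect [499.  288.1] [185.4 158.9] 0.5
slide_carton 0.78 3 510 rect [562.8 127.8] [82.6 31.6] 18.1
clamp_open 0.71 31 254 rect [420.3  66.7] [ 70.9 111.3] 13.1
  yaw 80.9 len 113.9968729774282 wid -41.94822898095444 30.318552820925 orig [433.4  93.5]
clamp_shut 0.88 32 291 rect [454.1 -73.5] [117.4  47.7] 72.2
  yaw 84.5 len 116.03822250325088 wid -23.552896427264457 25.130683257385755 orig [447.8 -47.6]
flask 0.84 3 474 rect [ 557.1 -112.3] [45.  53.4] 78.9
jar 0.72 3 366 rect [664.   51.6] [48.6 41.3] 0.8
{'time': 1.45, 'joint_pos': [-68.26, 7.47, 85.27, -0.0, 87.26, -4.89], 'qd': [0.06, 0.0, 0.01, -0.03, -0.04, -0.03], 'joint_efforts': [-0.0, -56.93, -50.09, -0.0, 0.0, 0.0], 'tool_pos': [268.95, -536.34, 218.89], 'tcp_rot': [-180.0, 0.0, 26.63], 'ft_force': [0.11, 0.82, 0.31], 'wrist_torque': [-0.04, 0.05, 0.04], 'grip_force': 0.0, 'finger_gap': 85.05}
```

View pics/crop1.png

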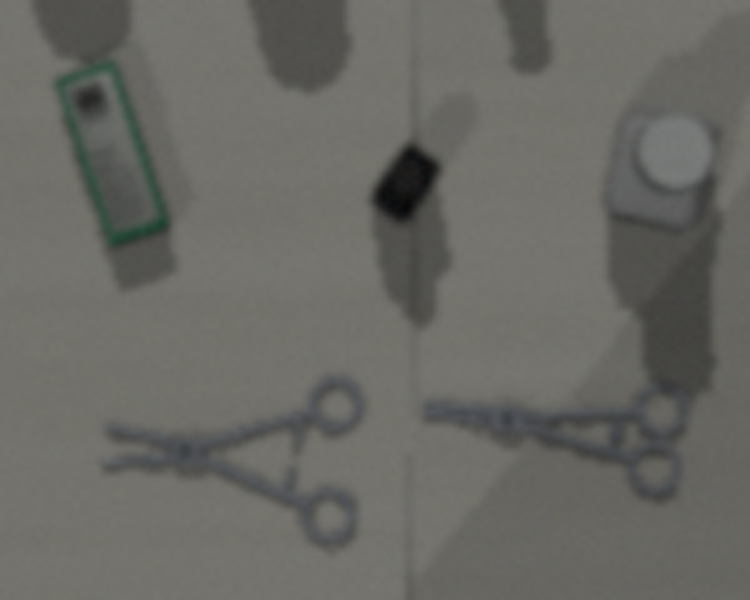

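The crop confirms the layout. The open clamp's hinge is at crop (190,450), with its tips to the left at yaw of about 86°. The shut clamp's hinge is at (508,420), yaw about 83°. The flask cap is at (674,152), the body at yaw of about −11°. The carton's yaw is about 18.5°. Next I'll compute the hinge and cap positions and the first move.

```bash
cat >> h.py <<'E'
def to(x,y,z,yaw):
    """shift (tool axes after the turn, cm) and turn (rad about tool z) from the present pose, tool down"""
    s=sense();p=np.array(s["tool_pos"]);y0=s["tcp_rot"][2]
    d=np.array([x,y,z])-p; t=np.radians(yaw)
    dy=(yaw-y0+180)%360-180
    sh=np.array([d[0]*np.cos(t)+d[1]*np.sin(t), d[0]*np.sin(t)-d[1]*np.cos(t), -d[2]])/10
    j1=np.degrees(np.arctan2(y,x))
    print("at",np.round(p,1),np.round(s["tcp_rot"],2),"turn z rad",round(-np.radians(dy),3),"shift cm",sh.round(2),"j6 end",round(j1+90-yaw),"F",np.round(s["ft_force"],1),"gap",round(s["finger_gap"],1))
E
python3 - <<'E'
from h import *
p=snapshot("top")
c=lambda u,v:((u+.5)/5-.5+190,(v+.5)/5-.5+180)
for n,u,v,z in (("open",190,450,6),("shut",508,420,6),("cap",674,152,86)): print(n,ray(p,*c(u,v),z).round(1))
print("steel",ray(p,408.6,235.7,11).round(1),"jarcap",ray(p,346/1.4,226/1.4,55).round(1))
to(431,94,150,86)
E
```

```text
open [432.8  91.    6. ]
shut [447.2 -49.6   6. ]
cap [ 559.3 -114.2   86. ]
steel [ 511.7 -312.    11. ] jarcap [666.5  50.1  55. ]
at [ 269.  -536.3  218.9] [180.     0.    26.63] turn z rad -1.036 shift cm [64.01 11.77  6.89] j6 end 16 F [-0.2  0.  -0.7] gap 85.1
```

```bash
python3 -m handwheel '[[-0.2,0,0,0,0,0,-0.115],[-0.2,0,0,0,0,0,-0.115],[-0.2,0,0,0,0,0,-0.115],[-0.2,0,0,0,0,0,-0.115],[-0.2,0,0,0,0,0,-0.115],[-0.2,0,0,0,0,0,-0.115],[-0.2,0,0,0,0,0,-0.115],[-0.2,0,0,0,0,0,-0.115],[-0.2,0,0,0,0,0,-0.115]]' 30
python3 -m handwheel '[[-0.2,3.55,0.65,0.38,0,0,0],[-0.2,3.55,0.65,0.38,0,0,0],[-0.2,3.55,0.65,0.38,0,0,0],[-0.2,3.55,0.65,0.38,0,0,0],[-0.2,3.55,0.65,0.38,0,0,0],[-0.2,3.55,0.65,0.38,0,0,0],[-0.2,3.55,0.65,0.38,0,0,0],[-0.2,3.55,0.65,0.38,0,0,0],[-0.2,3.55,0.65,0.38,0,0,0]]'
python3 -m handwheel '[[-0.2,3.55,0.65,0.38,0,0,0],[-0.2,3.55,0.65,0.38,0,0,0],[-0.2,3.55,0.65,0.38,0,0,0],[-0.2,3.55,0.65,0.38,0,0,0],[-0.2,3.55,0.65,0.38,0,0,0],[-0.2,3.55,0.65,0.38,0,0,0],[-0.2,3.55,0.65,0.38,0,0,0],[-0.2,3.55,0.65,0.38,0,0,0],[-0.2,3.5,0.65,0.38,0,0,0],[-0.2,0,0,0,0,0,0]]'
python3 -c "
from h import *
to(432,93,60,86)"
```

```text
time: 2.25
tool_pos: [269.0, -536.4, 218.9]
tcp_rot: [180.0, 0.0, 86.3]
ft_force: [0.7, 0.4, 0.0]
finger_gap: 34.5
grip_force: 0.0
time: 3.0
tool_pos: [350.1, -220.3, 184.7]
tcp_rot: [180.0, 0.0, 85.9]
ft_force: [1.2, 0.6, 0.1]
finger_gap: 33.9
grip_force: 0.0
time: 3.83
tool_pos: [431.2, 97.6, 150.0]
tcp_rot: [-180.0, -0.1, 86.2]
ft_force: [0.4, 0.8, 0.5]
finger_gap: 34.3
grip_force: 0.0
at [431.2  97.6 150. ] [-1.7999e+02 -1.4000e-01  8.6190e+01] turn z rad 0.003 shift cm [-0.45  0.11  9.  ] j6 end 16 F [0.4 0.8 0.5] gap 34.3
```

```bash
python3 -m handwheel '[[-0.2,-0.45,0.1,0.5,0,0,0],[-0.2,0,0,1.5,0,0,0],[-0.2,0,0,2,0,0,0],[-0.2,0,0,2,0,0,0],[-0.2,0,0,2,0,0,0],[-0.2,0,0,2,0,0,0],[-0.2,0,0,1.5,0,0,0],[-0.2,0,0,1,0,0,0],[-0.2,0,0,0.5,0,0,0],[-0.2,0,0,0,0,0,0]]'
python3 -m handwheel '[[-1,0,0,0,0,0,0],[-1,0,0,0,0,0,0],[-1,0,0,0,0,0,0],[-1,0,0,0,0,0,0],[-1,0,0,0,0,0,0],[-1,0,0,0,0,0,0],[-1,0,0,0,0,0,0]]'
python3 -c "
from h import *
p=snapshot('scene');save(p,'g1.png',(200,190,400,340),4)"
```

```text
time: 4.67
tool_pos: [430.8, 86.8, 19.6]
tcp_rot: [-179.9, 0.0, 85.9]
ft_force: [0.4, 0.4, -0.1]
finger_gap: 34.2
grip_force: 0.0
time: 5.25
tool_pos: [431.8, 87.8, 20.7]
tcp_rot: [180.0, -0.0, 85.9]
ft_force: [-0.0, 0.2, 0.3]
finger_gap: -0.1
grip_force: 0.0
```

View pics/g1.png

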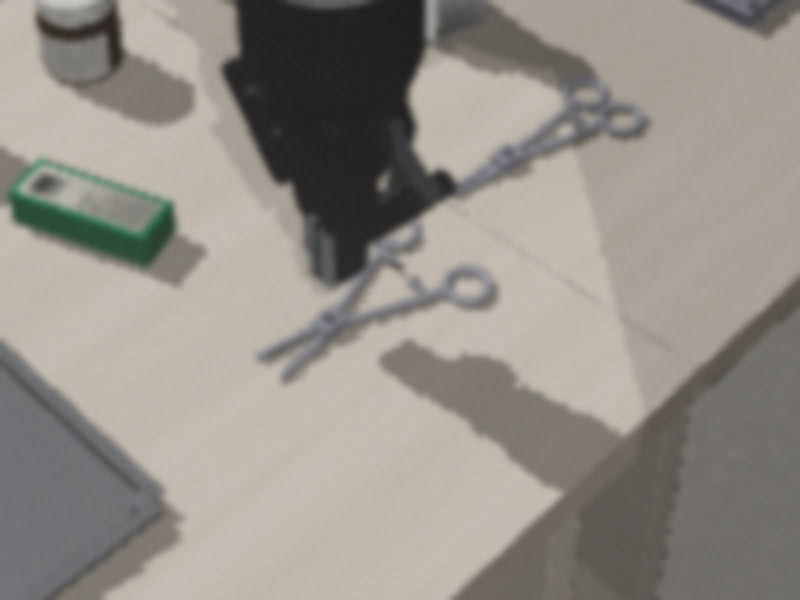

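```bash
python3 - <<'E'
from h import *
p=snapshot('scene')
for z in (0,4,10,20,30):
    q=proj(p,(432,88,z)); print(z,q.round(1),((q-[200,190])*4).round())
c=lambda u,v:(u/4+200,v/4+190)
for u,v in ((330,322),(263,357),(287,378),(403,233),(470,287)): print(ray(p,*c(u,v),4).round(1))
to(432,93,60,86)
E
```

```text
0 [284.3 270.3] [337. 321.]
4 [284.2 268.8] [337. 315.]
10 [284.2 266.6] [337. 306.]
20 [284.1 262.8] [336. 291.]
30 [284. 259.] [336. 276.]
[431.3  93.2   4. ]
[437.9 129.    4. ]
[421.4 129.8   4. ]
[446.9  28.1   4. ]
[400.1  32.    4. ]
at [431.7  87.7  20.6] [180.    -0.    85.94] turn z rad -0.001 shift cm [ 0.53 -0.   -3.94] j6 end 16 F [ 0.1 -0.1  0.8] gap -0.1
```

```bash
python3 - <<'E'
from h import *
p=snapshot('scene');i=p["image"].astype(float)
p["image"]=np.clip(255*(i/255)**.5,0,255).astype(np.uint8)
save(p,'g2.png',(230,150,340,240+40),5)
E
```

```text
(no output)
```

View pics/g2.png

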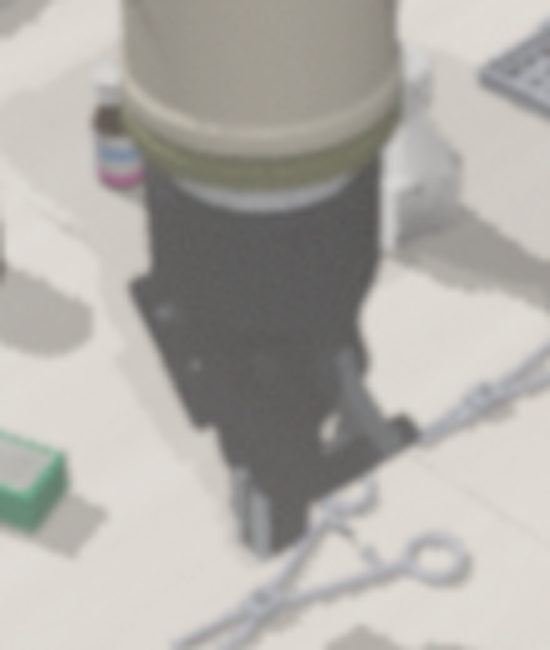

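```bash
python3 -m handwheel '[[-0.2,0.5,0,0,0,0,0],[-0.2,0,0,0,0,0,0],[-0.2,0,0,0,0,0,0],[-0.2,0,0,0,0,0,0],[-0.2,0,0,0,0,0,0],[-0.2,0,0,0,0,0,0]]'
python3 - <<'E'
from h import *
p=snapshot('scene');i=p["image"].astype(float)
p["image"]=np.clip(255*(i/255)**.5,0,255).astype(np.uint8)
save(p,'g3.png',(230,170,340,280),5)
print([proj(p,(x,y,z)).round(1) for x,y,z in ((432,93,20.5),(449,93,4),(415,93,4))])
E
```

```text
time: 5.9
tool_pos: [432.0, 92.7, 20.5]
tcp_rot: [-180.0, -0.0, 85.9]
ft_force: [-0.1, -1.2, -0.6]
finger_gap: 34.1
grip_force: 0.0
[array([282.1, 264.1]), array([275.9, 265.4]), array([288.9, 275.2])]
```

View pics/g3.png

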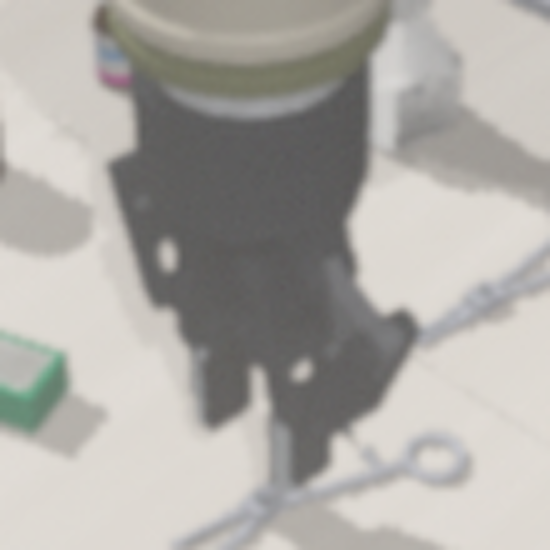

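The picture shows the fingers parted along world x, with their tips about 20 mm above the table — (210,425) and (295,485) in the crop. I'll descend in steps and watch the force.

```bash
python3 -m handwheel '[[-0.2,0,0,0.3,0,0,0],[-0.2,0,0,0.3,0,0,0],[-0.2,0,0,0.2,0,0,0],[-0.2,0,0,0,0,0,0],[-0.2,0,0,0,0,0,0]]'
python3 -m handwheel '[[-0.2,0,0,0.2,0,0,0],[-0.2,0,0,0,0,0,0],[-0.2,0,0,0,0,0,0]]'
python3 -c "
from h import *
p=snapshot('scene');i=p['image'].astype(float)
p['image']=np.clip(255*(i/255)**.5,0,255).astype(np.uint8)
save(p,'g4.png',(230,170,340,280),5)"
```

```text
time: 6.37
tool_pos: [431.7, 92.6, 12.2]
tcp_rot: [-180.0, 0.0, 85.9]
ft_force: [-0.1, 0.1, -0.0]
finger_gap: 34.2
grip_force: 0.0
time: 6.62
tool_pos: [431.9, 92.6, 10.4]
tcp_rot: [-180.0, 0.0, 85.9]
ft_force: [0.3, -0.3, 0.1]
finger_gap: 34.1
grip_force: 0.0
```

View pics/g4.png

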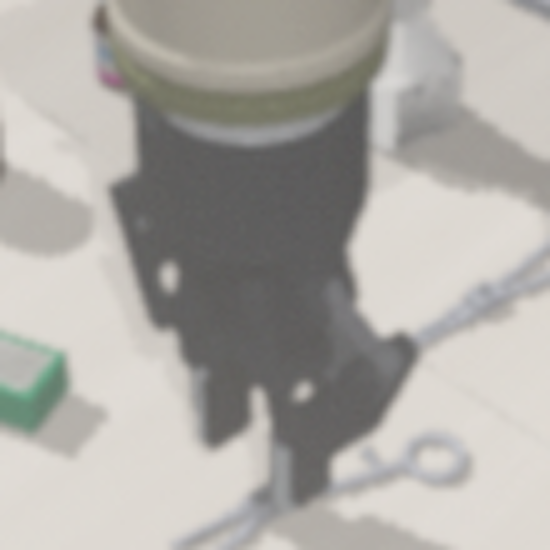

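The tips are lower now but still clear of the table, with no contact force. I'll narrow the gap to take up the swing and carry on down.

```bash
python3 -m handwheel '[[-0.45,0,0,0,0,0,0],[-0.45,0,0,0,0,0,0],[-0.45,0,0,0.3,0,0,0],[-0.45,0,0,0,0,0,0],[-0.45,0,0,0,0,0,0]]'
python3 -m handwheel '[[-0.45,0,0,0.2,0,0,0],[-0.45,0,0,0,0,0,0]]'
python3 -m handwheel '[[-0.45,0,0,0.2,0,0,0],[-0.45,0,0,0,0,0,0]]'
```

```text
time: 7.08
tool_pos: [431.7, 92.6, 7.2]
tcp_rot: [-180.0, 0.0, 85.9]
ft_force: [0.3, 0.3, 0.4]
finger_gap: 23.5
grip_force: 0.0
time: 7.25
tool_pos: [431.8, 92.7, 5.1]
tcp_rot: [-180.0, 0.0, 85.9]
ft_force: [0.6, 0.3, -0.6]
finger_gap: 23.5
grip_force: 0.0
time: 7.42
tool_pos: [431.8, 92.7, 3.1]
tcp_rot: [-180.0, 0.0, 85.9]
ft_force: [0.1, -0.5, -0.8]
finger_gap: 23.2
grip_force: 0.0
```

```bash
python3 -m handwheel '[[-0.45,0,0,0.15,0,0,0],[-0.45,0,0,0,0,0,0]]'
python3 -m handwheel '[[-0.45,0,0,0.15,0,0,0],[-0.45,0,0,0,0,0,0]]'
python3 -c "
from h import *
p=snapshot('scene');i=p['image'].astype(float)
p['image']=np.clip(255*(i/255)**.5,0,255).astype(np.uint8)
save(p,'g5.png',(230,170,340,280),5)"
```

```text
time: 7.58
tool_pos: [431.8, 92.7, 1.7]
tcp_rot: [-180.0, 0.0, 85.9]
ft_force: [0.3, 1.2, 0.2]
finger_gap: 23.6
grip_force: 0.0
time: 7.75
tool_pos: [431.8, 92.7, 0.3]
tcp_rot: [-180.0, 0.0, 85.9]
ft_force: [-0.0, 0.3, 0.3]
finger_gap: 23.3
grip_force: 0.0
```

View pics/g5.png

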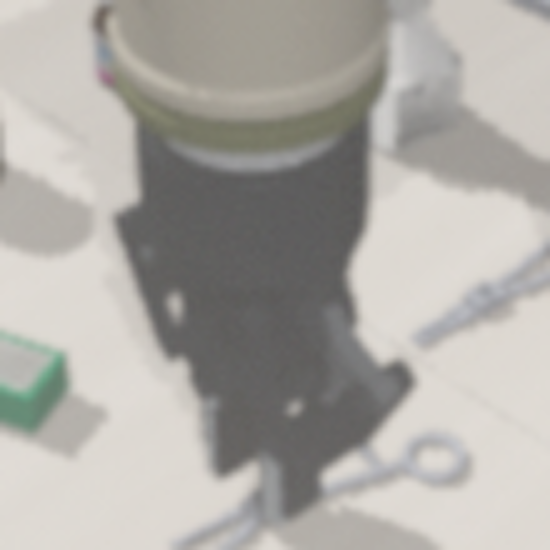

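The tips now stand at about z = 4 beside the hinge, so tool_pos reads roughly tip height: it effectively lies about 17–20 mm further along the tool than stated. I'll close on the hinge.

```bash
python3 -m handwheel '[[-0.45,0,0,0.1,0,0,0],[-0.45,0,0,0,0,0,0],[-0.7,0,0,0,0,0,0],[-1,0,0,0,0,0,0],[-1,0,0,0,0,0,0],[-1,0,0,0,0,0,0],[-1,0,0,0,0,0,0],[-1,0,0,0,0,0,0]]' 30
```

```text
time: 8.47
tool_pos: [432.0, 92.7, -0.5]
tcp_rot: [180.0, -0.0, 85.9]
ft_force: [0.5, -0.3, -0.2]
finger_gap: 0.2
grip_force: 0.0
```

```bash
for i in 1; do python3 -m handwheel '[[-1,0,0,0.1,0,0,0],[-1,0,0,0,0,0,0]]'
python3 -m handwheel '[[-1,0,0,0.1,0,0,0],[-1,0,0,0,0,0,0]]'; done | grep -E "pos|force"
python3 - <<'E'
from h import *
for n in("scene",):
    p=snapshot(n)
    for q in("clamp_open",):
        print([(np.round(d["location"],1).tolist(),round(d["conf"],2)) for d in place_of(p,q)])
    i=p['image'].astype(float)
    p['image']=np.clip(255*(i/255)**.5,0,255).astype(np.uint8)
    save(p,'g6.png',(240,220,330,290),7)
E
```

```text
tool_pos: [431.9, 92.7, -1.7]
ft_force: [0.9, -0.6, 0.2]
grip_force: 0.0
tool_pos: [431.9, 92.7, -2.7]
ft_force: [0.3, 0.1, 0.3]
grip_force: 0.0
[([432.7, 88.6, -1.8], 0.51)]
```

View pics/g6.png

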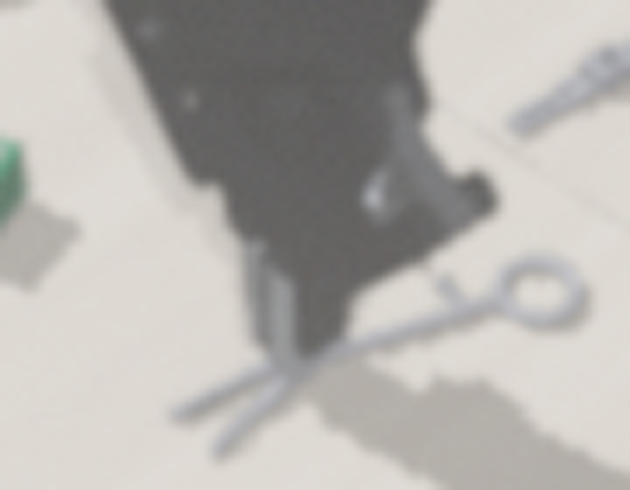

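The clamp hasn't moved. The closed tips are just above the hinge, at crop (290,360). I'll keep going down until they touch.

```bash
(python3 -m handwheel '[[-1,0,0,0.1,0,0,0],[-1,0,0,0,0,0,0]]'
python3 -m handwheel '[[-1,0,0,0.1,0,0,0],[-1,0,0,0,0,0,0]]'
python3 -m handwheel '[[-1,0,0,0.1,0,0,0],[-1,0,0,0,0,0,0]]' )| grep -E "pos|ft_f"
```

```text
tool_pos: [431.9, 92.7, -3.6]
ft_force: [0.8, -0.3, -0.3]
tool_pos: [431.9, 92.7, -4.7]
ft_force: [-0.3, -0.3, -0.3]
tool_pos: [432.0, 92.7, -4.8]
ft_force: [-5.1, -1.3, 9.9]
```

Contact: the hinge top (7.6) is at reading −4.8, so the shut tips are at reading + 12.4. I'll raise, open, lower to −11.5 and grip.

```bash
(python3 -m handwheel '[[-1,0,0,-1.2,0,0,0],[-0.45,0,0,0,0,0,0],[-0.45,0,0,0,0,0,0],[-0.45,0,0,0,0,0,0],[-0.45,0,0,0.6,0,0,0],[-0.45,0,0,0,0,0,0],[-0.45,0,0,0,0,0,0]]'
python3 -m handwheel '[[-0.45,0,0,0.4,0,0,0],[-0.45,0,0,0.3,0,0,0],[-0.45,0,0,0,0,0,0],[-0.45,0,0,0,0,0,0]]'
python3 -m handwheel '[[-0.45,0,0,0.2,0,0,0],[-0.45,0,0,0.2,0,0,0],[-0.45,0,0,0.1,0,0,0],[-0.45,0,0,0,0,0,0]]' )| grep -E "pos|ft_f|gap"
```

```text
tool_pos: [431.1, 92.6, -0.6]
ft_force: [0.2, -0.8, 0.3]
finger_gap: 23.6
tool_pos: [431.6, 92.6, -6.9]
ft_force: [-0.4, -0.7, 0.4]
finger_gap: 23.3
tool_pos: [431.8, 92.7, -11.8]
ft_force: [0.0, -0.0, -0.0]
finger_gap: 23.4
```

```bash
python3 -m handwheel '[[-0.6,0,0,0,0,0,0],[-1,0,0,0,0,0,0],[-1,0,0,0,0,0,0],[-1,0,0,0,0,0,0],[-1,0,0,0,0,0,0],[-1,0,0,0,0,0,0],[-1,0,0,0,0,0,0]]' 30
```

```text
time: 11.23
tool_pos: [432.0, 92.7, -11.5]
tcp_rot: [180.0, -0.0, 85.9]
ft_force: [0.5, 0.2, -0.2]
finger_gap: 9.9
grip_force: 29.2
```

```bash
python3 -m handwheel '[[-1,0,0,-0.3,0,0,0],[-1,0,0,-0.7,0,0,0],[-1,0,0,-1.5,0,0,0],[-1,0,0,-2.5,0,0,0],[-1,0,0,-2.5,0,0,0],[-1,0,0,-2.5,0,0,0],[-1,0,0,-1.5,0,0,0],[-1,0,0,-0.5,0,0,0],[-1,0,0,0,0,0,0]]' | grep -E "gap|grip|pos"
python3 - <<'E'
from h import *
p=snapshot('scene'); save(p,'g7.png',(220,170,360,290),5)
E
python3 -m handwheel '[[-1,0,0,0,0,0,0.06],[-1,0,0,0,0,0,0.115],[-1,0,0,0,0,0,0.12],[-1,0,0,0,0,0,0.12],[-1,0,0,0,0,0,0.12],[-1,0,0,0,0,0,0.12],[-1,0,0,0,0,0,0.12],[-1,0,0,0,0,0,0.12],[-1,0,0,0,0,0,0.12],[-1,0,0,0,0,0,0.12],[-1,0,0,0,0,0,0.12],[-1,0,0,0,0,0,0.12]]' >/dev/null
python3 -m handwheel '[[-1,0,0,0,0,0,0.11],[-1,0,0,0,0,0,0],[-1,0,0,0,0,0,0],[-1,0,0,0,0,0,0]]'
python3 -c "
from h import *
to(535,-349,100,0.8)"
```

```text
tool_pos: [433.4, 92.8, 110.5]
finger_gap: 10.1
grip_force: 29.1
time: 13.37
tool_pos: [431.3, 92.6, 107.5]
tcp_rot: [180.0, 0.1, 1.1]
ft_force: [0.5, 0.2, -0.8]
finger_gap: 10.7
grip_force: 29.1
at [431.3  92.6 107.5] [1.7999e+02 1.0000e-01 1.0600e+00] turn z rad 0.005 shift cm [ 9.75 44.3   0.75] j6 end 56 F [ 0.5  0.2 -0.8] gap 10.7
```

View pics/g7.png

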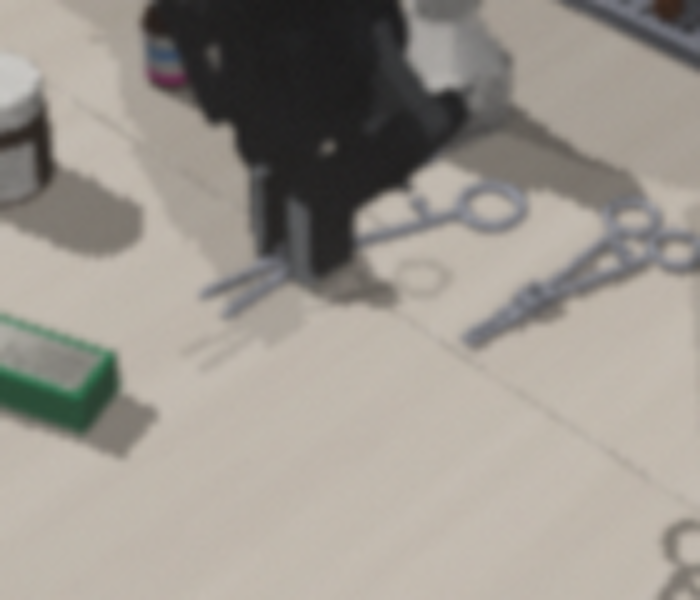

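The open clamp is held flat with its jaws still open, at crop (215,300). I'll carry it over the steel tray.

```bash
python3 -m handwheel '[[-1,0.4,1.9,0,0,0,0],[-1,0.8,3.7,0,0,0,0],[-1,0.8,3.7,0,0,0,0],[-1,0.8,3.7,0,0,0,0],[-1,0.8,3.7,0,0,0,0],[-1,0.8,3.7,0,0,0,0],[-1,0.8,3.7,0,0,0,0],[-1,0.8,3.7,0,0,0,0],[-1,0.8,3.7,0,0,0,0],[-1,0.8,3.7,0,0,0,0],[-1,0.8,3.7,0,0,0,0]]' >/dev/null
python3 -m handwheel '[[-1,0.8,3.4,0,0,0,0],[-1,0.5,2,0,0,0,0],[-1,0,0,0,0,0,0],[-1,0,0,0,0,0,0],[-1,0,0,0,0,0,0]]'
python3 -c "
from h import *
to(535,-349,-8.5,0.8)
p=snapshot('top')
for q in ('clamp_open','steel_tray'): print([(np.round(d['location'],1).tolist(),round(d['conf'],2)) for d in place_of(p,q)])
save(p,'g8.png',(340,170,480,290),5)"
```

```text
time: 14.7
tool_pos: [535.1, -348.1, 107.7]
tcp_rot: [-179.9, 0.1, 0.9]
ft_force: [0.1, 0.6, -0.2]
finger_gap: 10.4
grip_force: 29.0
at [ 535.1 -348.1  107.7] [-1.7993e+02  6.0000e-02  9.3000e-01] turn z rad 0.002 shift cm [-1.000e-02  9.000e-02  1.162e+01] j6 end 56 F [ 0.1  0.6 -0.2] gap 10.4
[([551.5, -8.7, -3.5], 0.74)]
[([510.8, -314.6, 1.0], 0.56)]
```

View pics/g8.png

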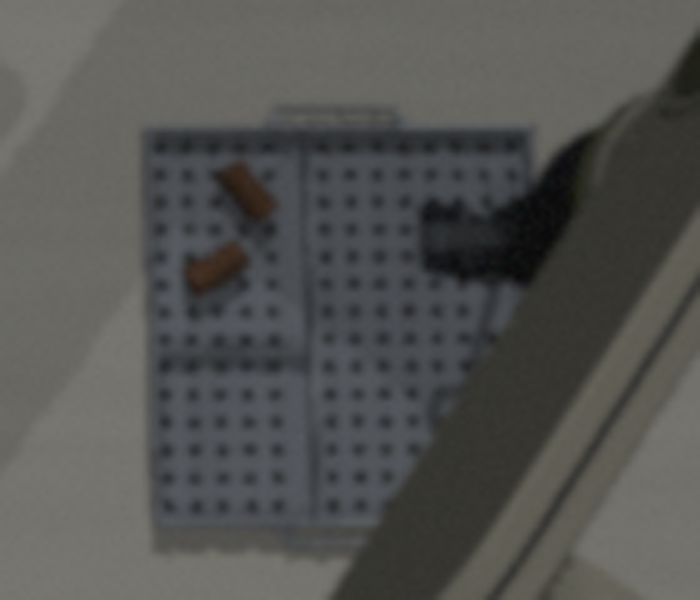

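The tray is clear apart from the two corks, and the clamp's ring end at crop (445,400) points toward the robot inside the long compartment. Lowering.

```bash
python3 -m handwheel '[[-1,0,0.1,0.5,0,0,0],[-1,0,0,1.5,0,0,0],[-1,0,0,2,0,0,0],[-1,0,0,2,0,0,0],[-1,0,0,2,0,0,0],[-1,0,0,1.5,0,0,0],[-1,0,0,0.7,0,0,0],[-1,0,0,0.4,0,0,0],[-1,0,0,0.3,0,0,0],[-1,0,0,0.2,0,0,0],[-1,0,0,0,0,0,0],[-1,0,0,0,0,0,0]]'
python3 -m handwheel '[[-1,0,0,0.1,0,0,0],[-1,0,0,0,0,0,0]]'
python3 -m handwheel '[[-1,0,0,0.1,0,0,0],[-1,0,0,0,0,0,0]]'
```

```text
time: 15.85
tool_pos: [536.2, -350.3, -1.5]
tcp_rot: [179.9, -0.1, 0.8]
ft_force: [-0.8, 0.2, -0.1]
finger_gap: 10.4
grip_force: 29.0
time: 16.02
tool_pos: [535.9, -350.2, -2.9]
tcp_rot: [180.0, -0.0, 0.8]
ft_force: [0.2, 0.7, 0.9]
finger_gap: 10.2
grip_force: 29.0
time: 16.18
tool_pos: [535.6, -349.9, -4.5]
tcp_rot: [180.0, -0.0, 0.8]
ft_force: [-0.0, 0.8, -0.8]
finger_gap: 10.3
grip_force: 29.0
```

```bash
(python3 -m handwheel '[[-1,0,0,0.15,0,0,0],[-1,0,0,0,0,0,0],[-1,0,0,0,0,0,0]]'
python3 -m handwheel '[[-1,0,0,0.1,0,0,0],[-1,0,0,0,0,0,0],[-1,0,0,0,0,0,0]]'
python3 -m handwheel '[[-1,0,0,0.1,0,0,0],[-1,0,0,0,0,0,0],[-1,0,0,0,0,0,0]]') | grep -E "pos|ft_f"
```

```text
tool_pos: [535.4, -349.7, -6.2]
ft_force: [-0.1, 0.4, -0.7]
tool_pos: [535.5, -349.8, -7.1]
ft_force: [1.2, -0.7, -0.7]
tool_pos: [535.5, -349.8, -8.1]
ft_force: [-0.6, 0.2, -0.9]
```

```bash
(python3 -m handwheel '[[-1,0,0,0.1,0,0,0],[-1,0,0,0,0,0,0],[-1,0,0,0,0,0,0]]'
python3 -m handwheel '[[-0.75,0,0,0,0,0,0],[-0.65,0,0,0,0,0,0],[-0.55,0,0,0,0,0,0],[-0.4,0,0,0,0,0,0],[-0.4,0,0,0,0,0,0]]'
python3 -m handwheel '[[-0.4,0,0,-0.5,0,0,0],[-0.4,0,0,-1.5,0,0,0],[-0.4,0,0,-2.5,0,0,0],[-0.4,0,0,-3.5,0,0,0],[-0.2,0,0,-3.5,0,0,0],[0,0,0,-3,0,0,0],[0,0,0,-1,0,0,0],[0,0,0,0,0,0,0],[0,0,0,0,0,0,0]]') | grep -E "pos|ft_f|gap"
python3 - <<'E'
from h import *
to(559,-114.5,125,79)
E
```

```text
tool_pos: [535.7, -350.0, -8.9]
ft_force: [-0.4, -0.2, 0.7]
finger_gap: 10.3
tool_pos: [535.5, -349.8, -9.1]
ft_force: [0.5, 0.2, 0.4]
finger_gap: 25.6
tool_pos: [536.0, -350.2, 147.4]
ft_force: [-0.4, -0.1, -0.5]
finger_gap: 42.7
at [ 536.  -350.2  147.4] [ 1.7992e+02 -1.0000e-01  8.5000e-01] turn z rad -1.364 shift cm [23.57 -2.24  2.24] j6 end -1 F [-0.4 -0.1 -0.5] gap 42.7
```

```bash
(python3 -m handwheel '[[0.3,0,0,0,0,0,-0.114],[0.3,0,0,0,0,0,-0.114],[0.3,0,0,0,0,0,-0.114],[0.3,0,0,0,0,0,-0.114],[0.3,0,0,0,0,0,-0.114],[0.3,0,0,0,0,0,-0.114],[0.3,0,0,0,0,0,-0.114],[0.3,0,0,0,0,0,-0.114],[0.3,0,0,0,0,0,-0.114],[0.3,0,0,0,0,0,-0.114],[0.3,0,0,0,0,0,-0.114],[0.3,0,0,0,0,0,-0.11]]'
python3 -m handwheel '[[0.3,2,-0.2,0,0,0,0],[0.3,3.5,-0.3,0,0,0,0],[0.3,3.5,-0.3,0,0,0,0],[0.3,3.5,-0.3,0,0,0,0],[0.3,3.5,-0.3,0,0,0,0],[0.3,3.5,-0.3,0,0,0,0],[0.3,2.5,-0.3,0,0,0,0],[0.3,1.6,-0.2,0,0,0,0],[0.3,0,0,0,0,0,0],[0.3,0,0,0,0,0,0],[0.3,0,0,0,0,0,0],[0.3,0,0,0,0,0,0]]')| grep -E "pos|rot|gap"
python3 - <<'E'
from h import *
to(559,-114.5,36,79)
p=snapshot('top')
print([(np.round(d['location'],1).tolist(),round(d['conf'],2)) for d in place_of(p,'clamp_open')])
save(p,'g9.png',(340,170,480,290),5)
E
```

```text
tool_pos: [534.2, -348.8, 143.0]
tcp_rot: [-179.8, -0.1, 79.3]
finger_gap: 55.4
tool_pos: [558.4, -114.9, 145.1]
tcp_rot: [-179.9, 0.0, 78.9]
finger_gap: 55.8
at [ 558.4 -114.9  145.1] [-1.7992e+02  1.0000e-02  7.8940e+01] turn z rad -0.001 shift cm [ 0.05  0.05 10.91] j6 end -1 F [-0.5  0.7  0.4] gap 55.8
[([534.0, -345.5, 1.7], 0.72)]
```

View pics/g9.png

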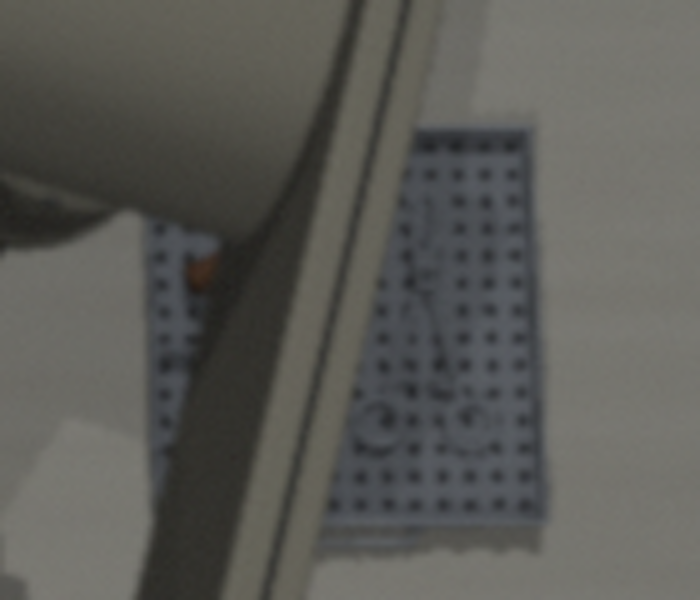

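The open clamp lies in the long compartment, with rings at crop (380,425) and (470,425) and its jaws toward the far end. I'll measure its opening later with the view clear. Now the flask.

```bash
(python3 -m handwheel '[[0.3,0.05,0.05,0.5,0,0,0],[0.3,0,0,1.5,0,0,0],[0.3,0,0,2,0,0,0],[0.3,0,0,2,0,0,0],[0.3,0,0,2,0,0,0],[0.3,0,0,1.5,0,0,0],[0.3,0,0,0.9,0,0,0],[0.3,0,0,0.5,0,0,0],[0.3,0,0,0,0,0,0],[0.3,0,0,0,0,0,0]]'
python3 -m handwheel '[[0.1,0,0,0,0,0,0],[0,0,0,0,0,0,0],[-0.2,0,0,0,0,0,0],[-1,0,0,0,0,0,0],[-1,0,0,0,0,0,0],[-1,0,0,0,0,0,0],[-1,0,0,0,0,0,0]]' 30)| grep -vE "time"
```

```text
tool_pos: [560.0, -113.9, 37.6]
tcp_rot: [180.0, 0.0, 79.0]
ft_force: [0.9, 0.1, -0.1]
finger_gap: 55.4
grip_force: 0.0
tool_pos: [560.4, -113.8, 38.3]
tcp_rot: [179.9, 0.0, 79.0]
ft_force: [-1.2, -0.3, 6.0]
finger_gap: 34.2
grip_force: 30.0
```

```bash
(python3 -m handwheel '[[-1,0,0,-0.3,0,0,0],[-1,0,0,-0.7,0,0,0],[-1,0,0,-1.5,0,0,0],[-1,0,0,-1.5,0,0,0],[-1,0,0,-1,0,0,0],[-1,0,0,0,0,0,-0.1],[-1,0,0,0,0,0,-0.109],[-1,0,0,0,0,0,0],[-1,0,0,0,0,0,0]]')| grep -vE "time"
python3 - <<'E'
from h import *
p=snapshot('scene')
print(ray(snapshot('top'),(234.5)/5-.5+340,(443.5)/5-.5+170,6).round(1))
to(461.5,-263,45,91)
E
```

```text
tool_pos: [559.6, -113.6, 87.2]
tcp_rot: [180.0, 0.0, 90.8]
ft_force: [-0.3, 0.1, -0.7]
finger_gap: 34.6
grip_force: 30.0
[ 461.2 -262.5    6. ]
at [ 559.4 -113.5   86.9] [-1.7998e+02 -1.0000e-02  9.0790e+01] turn z rad -0.004 shift cm [-14.78 -10.05   4.19] j6 end -31 F [-0.1 -0.1 -0.7] gap 33.9
```

```bash
(python3 -m handwheel '[[-1,-1,-0.7,0,0,0,0],[-1,-2.4,-1.6,0,0,0,0],[-1,-2.7,-1.85,0,0,0,0],[-1,-2.7,-1.85,0,0,0,0],[-1,-2.7,-1.85,0,0,0,0],[-1,-2.2,-1.5,0,0,0,0],[-1,-1.1,-0.7,0,0,0,0],[-1,0,0,0,0,0,0],[-1,0,0,0,0,0,0],[-1,0,0,0,0,0,0]]'
python3 -m handwheel '[[-1,0,0,0.5,0,0,0],[-1,0,0,1,0,0,0],[-1,0,0,1,0,0,0],[-1,0,0,0.8,0,0,0],[-1,0,0,0.5,0,0,0],[-1,0,0,0.3,0,0,0],[-1,0,0,0,0,0,0],[-1,0,0,0,0,0,0],[-1,0,0,0,0,0,0]]'
python3 -m handwheel '[[-1,0,0,0.15,0,0,0],[-1,0,0,0,0,0,0],[-1,0,0,0,0,0,0]]'
python3 -m handwheel '[[-1,0,0,0.1,0,0,0],[-1,0,0,0,0,0,0],[-1,0,0,0,0,0,0]]')| grep -vE "time|grip"
```

```text
tool_pos: [462.0, -262.6, 86.9]
tcp_rot: [180.0, -0.0, 90.9]
ft_force: [-0.1, -0.4, -0.8]
finger_gap: 34.0
tool_pos: [461.9, -263.5, 46.4]
tcp_rot: [180.0, 0.0, 91.0]
ft_force: [-0.3, 0.6, -0.7]
finger_gap: 34.3
tool_pos: [461.7, -263.4, 44.7]
tcp_rot: [180.0, 0.0, 91.0]
ft_force: [0.3, 0.9, -0.1]
finger_gap: 34.2
tool_pos: [461.6, -263.3, 43.5]
tcp_rot: [180.0, 0.0, 91.0]
ft_force: [-0.8, 0.1, -0.7]
finger_gap: 34.0
```

```bash
(python3 -m handwheel '[[-1,0,0,0.1,0,0,0],[-1,0,0,0,0,0,0],[-1,0,0,0,0,0,0]]'
python3 -m handwheel '[[-1,0,0,0.1,0,0,0],[-1,0,0,0,0,0,0],[-1,0,0,0,0,0,0]]'
python3 -m handwheel '[[-1,0,0,0.1,0,0,0],[-1,0,0,0,0,0,0],[-1,0,0,0,0,0,0]]')| grep -E "pos|ft_"
```

```text
tool_pos: [461.5, -263.2, 42.4]
ft_force: [-0.1, 0.0, -1.5]
tool_pos: [461.5, -263.2, 41.4]
ft_force: [-0.8, 0.1, -0.3]
tool_pos: [461.8, -263.4, 40.8]
ft_force: [-1.4, 0.2, 1.9]
```

```bash
(python3 -m handwheel '[[-0.15,0,0,0,0,0,0],[-0.1,0,0,0,0,0,0],[0,0,0,0,0,0,0],[0.2,0,0,0,0,0,0],[0.2,0,0,0,0,0,0],[0.2,0,0,-0.5,0,0,0],[0.2,0,0,-1.5,0,0,0],[0.2,0,0,-3,0,0,0],[0.2,0,0,-3,0,0,0],[0.2,0,0,-1,0,0,0],[0.2,0,0,0,0,0,0],[0.2,0,0,0,0,0,0]]')| grep -E "pos|ft_"
python3 - <<'E'
from h import *
for n in ('scene','top'):
    p=snapshot(n); print(n,[(np.round(d['location'],1).tolist(),round(d['conf'],2)) for q in('flask','clamp_open','clamp_shut') for d in place_of(p,q)[:1]])
to(447,-49,20,83)
E
```

```text
tool_pos: [462.1, -263.6, 131.1]
ft_force: [0.0, 0.3, -0.5]
scene [([455.9, -266.2, 1.6], 0.72), ([532.4, -350.1, 1.5], 0.56), ([447.2, -47.2, 0.3], 0.78)]
top [([532.1, -346.3, 1.0], 0.5), ([450.9, -52.3, -1.3], 0.55)]
at [ 461.2 -262.9  129.6] [-1.7993e+02 -5.0000e-02  9.0980e+01] turn z rad 0.139 shift cm [21.06 -4.01 10.96] j6 end 1 F [-0.2 -0.7  0.6] gap 51.0
```

```bash
(python3 -m handwheel '[[-0.2,0,0,0,0,0,0.07],[-0.45,0,0,0,0,0,0.07],[-0.45,2,-0.4,1,0,0,0],[-0.45,3.4,-0.6,1.5,0,0,0],[-0.45,3.5,-0.7,1.5,0,0,0],[-0.45,3.5,-0.7,1.5,0,0,0],[-0.45,3.5,-0.6,1.5,0,0,0],[-0.45,3,-0.6,1,0,0,0],[-0.45,2.2,-0.4,0.5,0,0,0],[-0.45,0,0,0,0,0,0],[-0.45,0,0,0,0,0,0],[-0.45,0,0,0,0,0,0]]')| grep -E "pos|rot|ft_"
python3 - <<'E'
from h import *
to(447.5,-49,-11.5,83)
E
```

```text
tool_pos: [448.2, -49.4, 45.8]
tcp_rot: [180.0, 0.0, 83.0]
ft_force: [0.7, -0.1, 0.4]
at [448.2 -49.4  45.8] [1.7996e+02 3.0000e-02 8.2990e+01] turn z rad -0.0 shift cm [ 0.03 -0.07  5.73] j6 end 1 F [ 0.7 -0.1  0.4] gap 23.5
```

```bash
(python3 -m handwheel '[[-0.45,0,-0.05,0.5,0,0,0],[-0.45,0,0,1.2,0,0,0],[-0.45,0,0,1.2,0,0,0],[-0.45,0,0,1,0,0,0],[-0.45,0,0,0.7,0,0,0],[-0.45,0,0,0.4,0,0,0],[-0.45,0,0,0.3,0,0,0],[-0.45,0,0,0.3,0,0,0],[-0.45,0,0,0,0,0,0],[-0.45,0,0,0,0,0,0]]'
python3 -m handwheel '[[-0.45,0,0,0.1,0,0,0],[-0.6,0,0,0,0,0,0],[-1,0,0,0,0,0,0],[-1,0,0,0,0,0,0],[-1,0,0,0,0,0,0],[-1,0,0,0,0,0,0],[-1,0,0,0,0,0,0]]' 40)| grep -vE "time"
```

```text
tool_pos: [447.5, -48.9, -10.3]
tcp_rot: [180.0, 0.0, 83.0]
ft_force: [0.4, 0.2, -0.1]
finger_gap: 23.2
grip_force: 0.0
tool_pos: [447.6, -48.9, -11.1]
tcp_rot: [180.0, 0.0, 83.0]
ft_force: [-1.4, -0.2, 5.1]
finger_gap: 9.4
grip_force: 39.9
```

```bash
(python3 -m handwheel '[[-1,0,0,-0.3,0,0,0],[-1,0,0,-0.7,0,0,0],[-1,0,0,-1.5,0,0,0],[-1,0,0,-2.5,0,0,0],[-1,0,0,-2.5,0,0,0],[-1,0,0,-1.5,0,0,0.06],[-1,0,0,-0.5,0,0,0.12],[-1,0,0,0,0,0,0.12],[-1,0,0,0,0,0,0.12],[-1,0,0,0,0,0,0.12],[-1,0,0,0,0,0,0.12],[-1,0,0,0,0,0,0.12]]'
python3 -m handwheel '[[-1,0,0,0,0,0,0.12],[-1,0,0,0,0,0,0.12],[-1,0,0,0,0,0,0.12],[-1,0,0,0,0,0,0.12],[-1,0,0,0,0,0,0.12],[-1,0,0,0,0,0,0.06],[-1,0,0,0,0,0,0],[-1,0,0,0,0,0,0],[-1,0,0,0,0,0,0]]')| grep -vE "time"
python3 - <<'E'
from h import *
to(521,252.5,-3,0.5)
p=snapshot('scene'); print([(np.round(d['location'],1).tolist(),round(d['conf'],2)) for q in('kit_tray','clamp_shut') for d in place_of(p,q)[:1]])
E
```

```text
tool_pos: [447.2, -48.9, 83.9]
tcp_rot: [180.0, 0.0, 37.9]
ft_force: [-0.5, 0.4, 0.5]
finger_gap: 9.9
grip_force: 39.3
tool_pos: [447.3, -48.9, 83.7]
tcp_rot: [180.0, -0.0, 0.6]
ft_force: [-0.4, -0.4, 0.2]
finger_gap: 9.8
grip_force: 39.3
at [447.3 -48.9  83.7] [180.    -0.     0.58] turn z rad 0.001 shift cm [  7.64 -30.07   8.67] j6 end 115 F [-0.4 -0.4  0.2] gap 9.8
[([500.6, 291.6, -0.2], 0.56), ([445.3, -47.5, 93.7], 0.52)]
```

```bash
(python3 -m handwheel '[[-1,0.4,-1.5,0,0,0,0],[-1,0.8,-3.2,0,0,0,0],[-1,0.9,-3.7,0,0,0,0],[-1,0.9,-3.7,0,0,0,0],[-1,0.9,-3.7,0,0,0,0],[-1,0.9,-3.7,0,0,0,0],[-1,0.9,-3.6,0,0,0,0],[-1,0.9,-3.4,0,0,0,0],[-1,0.7,-2.5,0,0,0,0],[-1,0.4,-1.2,0,0,0,0],[-1,0,0,0,0,0,0],[-1,0,0,0,0,0,0]]'
python3 -m handwheel '[[-1,0,0,0,0,0,0],[-1,0,0,0.5,0,0,0],[-1,0,0,1.5,0,0,0],[-1,0,0,2,0,0,0],[-1,0,0,1.8,0,0,0],[-1,0,0,1.2,0,0,0],[-1,0,0,0.7,0,0,0],[-1,0,0,0.4,0,0,0],[-1,0,0,0,0,0,0],[-1,0,0,0,0,0,0],[-1,0,0,0,0,0,0]]')| grep -vE "time"
```

```text
tool_pos: [521.7, 254.1, 83.1]
tcp_rot: [180.0, 0.0, 0.6]
ft_force: [-0.3, -0.0, -1.0]
finger_gap: 9.5
grip_force: 39.3
tool_pos: [522.9, 254.0, 3.7]
tcp_rot: [-180.0, -0.1, 0.4]
ft_force: [-0.3, 0.1, -0.0]
finger_gap: 9.7
grip_force: 39.3
```

```bash
(python3 -m handwheel '[[-1,0,0,0.4,0,0,0],[-1,0,0,0.3,0,0,0],[-1,0,0,0,0,0,0],[-1,0,0,0,0,0,0]]'
python3 -m handwheel '[[-1,0,0,0.2,0,0,0],[-1,0,0,0,0,0,0],[-1,0,0,0,0,0,0]]'
python3 -m handwheel '[[-1,0,0,0.1,0,0,0],[-1,0,0,0,0,0,0],[-1,0,0,0,0,0,0]]'
python3 -m handwheel '[[-1,0,0,0.1,0,0,0],[-1,0,0,0,0,0,0],[-1,0,0,0,0,0,0]]')| grep -E "pos|ft_"
```

```text
tool_pos: [521.6, 253.6, -4.8]
ft_force: [-0.4, -0.2, -0.4]
tool_pos: [521.8, 253.7, -6.6]
ft_force: [-0.4, 0.2, 0.1]
tool_pos: [521.9, 253.7, -7.6]
ft_force: [0.1, -1.1, -0.1]
tool_pos: [522.1, 253.8, -8.1]
ft_force: [-2.1, -1.1, 3.7]
```

Contact is gentle at about 4 N. I'll release, rise and head for the carton.

```bash
(python3 -m handwheel '[[-0.75,0,0,0,0,0,0],[-0.65,0,0,0,0,0,0],[-0.55,0,0,0,0,0,0],[-0.4,0,0,0,0,0,0],[-0.4,0,0,0,0,0,0],[-0.4,0,0,-0.5,0,0,0],[-0.4,0,0,-1.5,0,0,0],[-0.2,0,0,-2.5,0,0,0],[0,0,0,-2.5,0,0,0],[0.3,0,0,-1,0,0,0],[0.3,0,0,0,0,0,0],[0.3,0,0,0,0,0,0]]')| grep -E "pos|rot|ft_|gap"
python3 - <<'E'
from h import *
p=snapshot('scene'); print([(np.round(d['location'],1).tolist(),round(d['conf'],2)) for q in('kit_tray','clamp_shut','slide_carton') for d in place_of(p,q)[:2]])
to(563,127.5,-6,18.5)
E
```

```text
tool_pos: [522.4, 253.8, 71.8]
tcp_rot: [-180.0, -0.1, 0.4]
ft_force: [0.5, 0.1, -0.6]
finger_gap: 55.5
[([499.0, 289.7, -1.3], 0.89), ([520.7, 256.4, 5.5], 0.61), ([558.7, 125.3, 1.2], 0.63)]
at [520.6 253.2  69.5] [1.7994e+02 1.7000e-01 4.5000e-01] turn z rad -0.315 shift cm [ 0.03 13.26  7.55] j6 end 84 F [-1.5 -0.7 -0.1] gap 55.4
```

```bash
(python3 -m handwheel '[[0.2,0,0,0,0,0,-0.1],[0.2,0,0,0,0,0,-0.11],[0.2,0,0,0,0,0,-0.105],[0.2,0,1.5,0,0,0,0],[0.2,0,3,0,0,0,0],[0.2,0,3.3,0,0,0,0],[0.2,0,3,0,0,0,0],[0.2,0,2,0,0,0,0],[0.2,0,0.5,0,0,0,0],[0.2,0,0,0,0,0,0],[0.2,0,0,0,0,0,0],[0.2,0,0,0,0,0,0]]')| grep -E "pos|rot|ft_|gap"
python3 - <<'E'
from h import *
to(563,127.5,-6,18.5)
E
```

```text
tool_pos: [563.4, 128.6, 70.9]
tcp_rot: [-180.0, 0.1, 18.5]
ft_force: [-0.4, -0.0, -0.6]
finger_gap: 50.8
at [563.4 128.6  70.9] [-1.7996e+02  6.0000e-02  1.8540e+01] turn z rad 0.001 shift cm [-0.07  0.09  7.69] j6 end 84 F [-0.4 -0.  -0.6] gap 50.8
```

```bash
(python3 -m handwheel '[[0.2,0,0.05,0.5,0,0,0],[0.2,0,0,1.5,0,0,0],[0.2,0,0,2,0,0,0],[0.2,0,0,1.5,0,0,0],[0.2,0,0,1,0,0,0],[0.2,0,0,0.7,0,0,0],[0.2,0,0,0.4,0,0,0],[0.2,0,0,0,0,0,0],[0.2,0,0,0,0,0,0]]'
python3 -m handwheel '[[0,0,0,0,0,0,0],[-0.15,0,0,0,0,0,0],[-0.25,0,0,0,0,0,0],[-1,0,0,0,0,0,0],[-1,0,0,0,0,0,0],[-1,0,0,0,0,0,0],[-1,0,0,0,0,0,0]]' 35)| grep -vE "time"
```

```text
tool_pos: [564.7, 127.3, -4.0]
tcp_rot: [180.0, -0.0, 18.5]
ft_force: [0.4, -0.2, 0.5]
finger_gap: 51.1
grip_force: 0.0
tool_pos: [565.1, 127.2, -3.6]
tcp_rot: [180.0, -0.1, 18.5]
ft_force: [-1.4, 0.3, 5.1]
finger_gap: 26.8
grip_force: 36.0
```

```bash
(python3 -m handwheel '[[-1,0,0,-0.3,0,0,0],[-1,0,0,-0.7,0,0,0],[-1,0,0,-1.5,0,0,0],[-1,0,0,-1.5,0,0,0],[-1,0,0,-1,0,0,0.1],[-1,0,0,0,0,0,0.11],[-1,0,0,0,0,0,0.104],[-1,0,0,0,0,0,0],[-1,0,0,0,0,0,0]]')| grep -E "pos|rot|ft_|gap"
python3 - <<'E'
from h import *
to(465,327.5,-0,0.5)
E
```

```text
tool_pos: [564.1, 127.1, 45.5]
tcp_rot: [180.0, 0.0, 0.7]
ft_force: [-0.6, -0.2, -0.7]
finger_gap: 27.0
at [564.1 127.1  45.5] [1.8e+02 2.0e-02 6.9e-01] turn z rad 0.003 shift cm [ -9.73 -20.13   4.55] j6 end 125 F [-0.6 -0.2 -0.7] gap 27.0
```

```bash
(python3 -m handwheel '[[-1,-0.7,-1.4,0,0,0,0],[-1,-1.5,-3.1,0,0,0,0],[-1,-1.7,-3.5,0,0,0,0],[-1,-1.7,-3.5,0,0,0,0],[-1,-1.7,-3.5,0,0,0,0],[-1,-1.4,-3,0,0,0,0],[-1,-1,-2.1,0,0,0,0],[-1,0,0,0,0,0,0],[-1,0,0,0,0,0,0],[-1,0,0,0,0,0,0]]'
python3 -m handwheel '[[-1,0,0,0.5,0,0,0],[-1,0,0,1,0,0,0],[-1,0,0,1,0,0,0],[-1,0,0,0.8,0,0,0],[-1,0,0,0.5,0,0,0],[-1,0,0,0.3,0,0,0],[-1,0,0,0,0,0,0],[-1,0,0,0,0,0,0],[-1,0,0,0,0,0,0]]'
python3 -m handwheel '[[-1,0,0,0.2,0,0,0],[-1,0,0,0,0,0,0],[-1,0,0,0,0,0,0]]'
python3 -m handwheel '[[-1,0,0,0.1,0,0,0],[-1,0,0,0,0,0,0],[-1,0,0,0,0,0,0]]')| grep -E "pos|ft_|gap"
```

```text
tool_pos: [465.5, 326.8, 45.3]
ft_force: [-0.0, 0.4, -1.2]
finger_gap: 26.6
tool_pos: [465.9, 327.5, 5.0]
ft_force: [0.7, 0.6, -0.9]
finger_gap: 27.3
tool_pos: [465.6, 327.3, 2.7]
ft_force: [-0.1, 1.8, -1.9]
finger_gap: 27.0
tool_pos: [465.5, 327.2, 1.5]
ft_force: [0.2, 0.9, -0.1]
finger_gap: 26.9
```

```bash
(python3 -m handwheel '[[-1,0,0,0.1,0,0,0],[-1,0,0,0,0,0,0],[-1,0,0,0,0,0,0]]'
python3 -m handwheel '[[-1,0,0,0.1,0,0,0],[-1,0,0,0,0,0,0],[-1,0,0,0,0,0,0]]')| grep -E "pos|ft_|gap"
```

```text
tool_pos: [465.4, 327.2, 0.4]
ft_force: [-0.2, 0.1, -1.1]
finger_gap: 26.6
tool_pos: [465.5, 327.2, -0.5]
ft_force: [-0.1, 0.0, -1.7]
finger_gap: 27.1
```

```bash
(python3 -m handwheel '[[-1,0,0,0.08,0,0,0],[-1,0,0,0,0,0,0],[-1,0,0,0,0,0,0]]'
python3 -m handwheel '[[-0.35,0,0,0,0,0,0],[-0.25,0,0,0,0,0,0],[-0.1,0,0,0,0,0,0],[-0.1,0,0,0,0,0,0],[-0.1,0,0,0,0,0,0],[-0.1,0,0,-0.5,0,0,0],[-0.1,0,0,-1.5,0,0,0],[0,0,0,-3,0,0,0],[0.2,0,0,-3.5,0,0,0],[0.4,0,0,-1.5,0,0,0],[0.5,0,0,0,0,0,0],[0.5,0,0,0,0,0,0]]')| grep -E "pos|ft_|gap"
python3 - <<'E'
from h import *
p=snapshot('scene'); print([(q,np.round(d['location'],1).tolist(),round(d['conf'],2)) for q in('kit_tray','slide_carton','jar') for d in place_of(p,q)[:2]])
to(668.5,52,110,0.5)
E
```

```text
tool_pos: [465.6, 327.2, -0.6]
ft_force: [-2.2, -2.2, 6.8]
finger_gap: 26.9
tool_pos: [466.6, 327.8, 100.4]
ft_force: [0.2, -0.4, -0.4]
finger_gap: 64.1
[('kit_tray', [498.0, 290.9, 1.6], 0.82), ('kit_tray', [670.2, -50.5, 2.8], 0.28), ('slide_carton', [550.4, -1.3, 3.5], 0.51), ('jar', [667.9, 58.2, 1.2], 0.95), ('jar', [681.4, 149.7, -2.8], 0.67)]
at [464.3 326.6  96.8] [1.7991e+02 1.6000e-01 5.1000e-01] turn z rad 0.0 shift cm [20.18 27.64 -1.32] j6 end 94 F [-0.2 -0.8 -0.4] gap 64.5
```

```bash
python3 - <<'E'
from h import *
for n in('top','scene'):
    p=snapshot(n); q=proj(p,(668,53,55)); u,v=q.round().astype(int)
    g=p['image'][v-16:v+17,u-16:u+17].min(2).astype(np.uint8)
    th,b=cv2.threshold(g,0,255,cv2.THRESH_OTSU)
    if n=='top': print(th,g[16,16],np.median(g))
    N,L,S,C=cv2.connectedComponentsWithStats(b)
    k=L[16,16]; c=C[k]+[u-16,v-16]
    print(n,q.round(1),S[k],ray(p,*c,55).round(1))
E
```

```text
76.0 117 99.0
top [245.8 160.7] [  0   0  33  33 897] [672.6  54.1  55. ]
scene [217.5 185.5] [  0   0  33  33 708] [672.  48.  55.]
```

```bash
python3 - <<'E'
from h import *
from scipy.optimize import minimize
a=np.linspace(0,2*np.pi,24,endpoint=False)
T=[]
for n in('top','scene'):
    p=snapshot(n)
    for d in trace(p,'jar'):
        m=d['pixels']
        c=ray(p,*np.argwhere(m).mean(0)[::-1],25)
        if np.hypot(*(c[:2]-[668,53]))<25: T.append((p,m)); print(n,c.round(),m.sum()); break
def render(p,x,y):
    pts=[proj(p,(x+r*np.cos(t),y+r*np.sin(t),z)) for r,z in((22.5,0),(22.5,45),(21,55)) for t in a]
    im=np.zeros((420*4,560*4),np.uint8); h=cv2.convexHull(((np.array(pts,np.float32)+.5)*4).astype(np.float32)).astype(np.int32)
    cv2.fillConvexPoly(im,h,1); return cv2.resize(im.astype(np.float32),(560,420),interpolation=cv2.INTER_AREA)
for S in (T[:1],T[1:],T):
    if not S: continue
    f=lambda v:sum(np.abs(render(p,*v)-m).sum() for p,m in S)
    r=minimize(f,[668,53],method='Nelder-Mead',options=dict(initial_simplex=[[668,53],[662,53],[668,59]],maxiter=60)); print(r.x.round(1),r.fun)
E
```

```text
top [670.  52.  25.] 385
scene [671.  50.  25.] 566
[669.3  52. ] 21.6875
[668.1  52. ] 57.3125
[669.3  51.4] 81.875
```

```bash
(python3 -m handwheel '[[0.5,1,1.3,0,0,0,0],[0.5,2,2.7,0,0,0,0],[0.5,2.3,3.2,0,0,0,0],[0.5,2.3,3.2,0,0,0,0],[0.5,2.3,3.2,0,0,0,0],[0.5,2.3,3.2,0,0,0,0],[0.5,2.3,3.2,0,0,0,0],[0.5,2.3,3.2,0,0,0,0],[0.5,2.1,2.9,0,0,0,0],[0.5,1.3,1.5,0,0,0,0],[0.5,0,0,0,0,0,0],[0.5,0,0,0,0,0,0]]'
python3 -m handwheel '[[0.5,0,0,0,0,0,0],[0.5,0,0,0,0,0,0]]') | grep -E "pos|rot"
python3 -c "
from h import *
to(669,52,-3,0.5)"
```

```text
tool_pos: [670.3, 51.9, 98.2]
tcp_rot: [-180.0, 0.0, 0.4]
tool_pos: [669.2, 54.2, 98.4]
tcp_rot: [-180.0, 0.0, 0.6]
at [669.2  54.2  98.4] [-1.7998e+02  5.0000e-02  5.7000e-01] turn z rad 0.001 shift cm [-0.02  0.22 10.14] j6 end 94 F [-0.2 -0.5  0.4] gap 64.0
```

```bash
(python3 -m handwheel '[[0.5,0,0.1,0.5,0,0,0],[0.5,0,0,1.5,0,0,0],[0.5,0,0,2,0,0,0],[0.5,0,0,2,0,0,0],[0.5,0,0,1.6,0,0,0],[0.5,0,0,1.2,0,0,0],[0.5,0,0,0.8,0,0,0],[0.5,0,0,0.5,0,0,0],[0.5,0,0,0,0,0,0],[0.5,0,0,0,0,0,0]]'
python3 -m handwheel '[[0.3,0,0,0,0,0,0],[0.2,0,0,0,0,0,0],[0.1,0,0,0,0,0,0],[-1,0,0,0,0,0,0],[-1,0,0,0,0,0,0],[-1,0,0,0,0,0,0],[-1,0,0,0,0,0,0]]' 35)| grep -vE "time"
```

```text
tool_pos: [670.3, 52.1, -1.9]
tcp_rot: [-180.0, -0.0, 0.5]
ft_force: [-0.3, 0.5, 0.5]
finger_gap: 64.2
grip_force: 0.0
tool_pos: [670.9, 51.9, -1.1]
tcp_rot: [180.0, -0.1, 0.5]
ft_force: [-1.1, -0.7, 6.3]
finger_gap: 44.3
grip_force: 36.0
```

```bash
(python3 -m handwheel '[[-1,0,0,-0.3,0,0,0],[-1,0,0,-0.7,0,0,0],[-1,0,0,-1.5,0,0,0],[-1,0,0,-2.5,0,0,0],[-1,0,0,-2.5,0,0,0],[-1,0,0,-1.3,0,0,0],[-1,0,0,-0.5,0,0,0],[-1,0,0,0,0,0,0],[-1,0,0,0,0,0,0]]'
python3 -m handwheel '[[-1,-0.6,-1.4,0,0,0,0],[-1,-1.2,-2.8,0,0,0,0],[-1,-1.4,-3.3,0,0,0,0],[-1,-1.4,-3.3,0,0,0,0],[-1,-1.4,-3.3,0,0,0,0],[-1,-1.4,-3.3,0,0,0,0],[-1,-1.4,-3.3,0,0,0,0],[-1,-1.3,-3.2,0,0,0,0],[-1,-0.9,-2.2,0,0,0,0],[-1,-0.5,-1.2,0,0,0,0],[-1,0,0,0,0,0,0],[-1,0,0,0,0,0,0]]'
python3 -m handwheel '[[-1,0,0,0,0,0,0],[-1,0,0,0,0,0,0]]') | grep -E "pos|rot|gap"
python3 -c "
from h import *
to(552.5,328.5,2,0.5)"
```

```text
tool_pos: [669.5, 52.1, 90.0]
tcp_rot: [-180.0, 0.0, 0.5]
finger_gap: 44.1
tool_pos: [551.4, 324.0, 89.3]
tcp_rot: [179.9, 0.1, 0.6]
finger_gap: 44.1
tool_pos: [553.0, 322.6, 90.2]
tcp_rot: [180.0, 0.0, 0.4]
finger_gap: 44.1
at [553.  322.6  90.2] [1.7996e+02 3.0000e-02 4.1000e-01] turn z rad -0.001 shift cm [-0.04 -0.59  8.82] j6 end 120 F [-0.2 -1.2 -2. ] gap 44.1
```

```bash
(python3 -m handwheel '[[-1,0,-0.3,0,0,0,0],[-1,0,-0.2,0.5,0,0,0],[-1,0,0,1.5,0,0,0],[-1,0,0,2,0,0,0],[-1,0,0,2,0,0,0],[-1,0,0,1.2,0,0,0],[-1,0,0,0.6,0,0,0],[-1,0,0,0.3,0,0,0],[-1,0,0,0,0,0,0],[-1,0,0,0,0,0,0],[-1,0,0,0,0,0,0]]'
python3 -m handwheel '[[-1,0,0,0.2,0,0,0],[-1,0,0,0.1,0,0,0],[-1,0,0,0,0,0,0],[-1,0,0,0,0,0,0]]'
python3 -m handwheel '[[-1,0,0,0.1,0,0,0],[-1,0,0,0,0,0,0],[-1,0,0,0,0,0,0]]')| grep -E "pos|ft_|gap"
```

```text
tool_pos: [553.6, 329.5, 11.2]
ft_force: [0.1, -0.3, -2.0]
finger_gap: 44.0
tool_pos: [552.5, 329.0, 6.8]
ft_force: [0.6, 0.2, -0.8]
finger_gap: 44.3
tool_pos: [552.4, 329.0, 5.6]
ft_force: [-0.5, 0.1, -0.9]
finger_gap: 44.3
```

```bash
(python3 -m handwheel '[[-1,0,0,0.15,0,0,0],[-1,0,0,0,0,0,0],[-1,0,0,0,0,0,0]]'
python3 -m handwheel '[[-1,0,0,0.1,0,0,0],[-1,0,0,0,0,0,0],[-1,0,0,0,0,0,0]]'
python3 -m handwheel '[[-1,0,0,0.08,0,0,0],[-1,0,0,0,0,0,0],[-1,0,0,0,0,0,0]]')| grep -E "pos|ft_|gap"
```

```text
tool_pos: [552.4, 328.9, 4.0]
ft_force: [-0.5, 0.3, -1.7]
finger_gap: 44.3
tool_pos: [552.5, 328.9, 3.1]
ft_force: [0.4, -0.2, -0.9]
finger_gap: 44.5
tool_pos: [552.5, 329.0, 2.3]
ft_force: [-0.9, 0.5, -1.2]
finger_gap: 44.2
```

```bash
(python3 -m handwheel '[[-1,0,0,0.07,0,0,0],[-1,0,0,0,0,0,0],[-1,0,0,0,0,0,0]]') | grep -E "pos|ft_|gap"
```

```text
tool_pos: [552.6, 329.1, 1.9]
ft_force: [-1.0, -0.3, 0.9]
finger_gap: 44.1
```

Contact. I'll release, rise and clear to the side for a check.

```bash
(python3 -m handwheel '[[0.08,0,0,0,0,0,0],[0.13,0,0,0,0,0,0],[0.3,0,0,0,0,0,0],[0.4,0,0,0,0,0,0],[0.4,0,0,-0.5,0,0,0],[0.4,0,0,-1.5,0,0,0],[0.4,0,0,-3,0,0,0],[0.4,0,0,-3.5,0,0,0],[0.4,0,0,-3.5,0,0,0],[0.4,0,0,-2.5,0,0,0],[0.4,0,0,-1.5,0,0,0],[0.4,0,0,0,0,0,0]]'
python3 -m handwheel '[[0.4,-1,2,0,0,0,0],[0.4,-1.5,3.5,0,0,0,0],[0.4,-1.5,3.7,0,0,0,0],[0.4,-1.5,3.7,0,0,0,0],[0.4,-1.5,3.7,0,0,0,0],[0.4,-1.5,3.7,0,0,0,0],[0.4,-1.5,3.7,0,0,0,0],[0.4,-1.5,3.7,0,0,0,0],[0.4,-1,2,0,0,0,0],[0.4,0,0,0,0,0,0],[0.4,0,0,0,0,0,0]]') | grep -E "time|pos|ft_|gap"
python3 - <<'E'
from h import *
p=snapshot('top'); b=p['image'][:,:,::-1]
g=lambda im:np.clip(255*(im/255.)**.6,0,255).astype(np.uint8)
A=cv2.resize(b[185:290,95:185],None,fx=4.4,fy=4.4,interpolation=cv2.INTER_CUBIC);B=cv2.resize(b[185:290,360:455],None,fx=4.4,fy=4.4,interpolation=cv2.INTER_CUBIC)
cv2.imwrite('pics/f1.png',g(np.hstack([A,B])[:600,:800].astype(float)) if A.shape[1]+B.shape[1]<=800 else g(cv2.resize(np.hstack([A,B]),(798,int(A.shape[0]*798/(A.shape[1]+B.shape[1])))).astype(float)))
print(A.shape,B.shape)
for n in('top','scene'):
    p=snapshot(n)
    for q in 'flask clamp_open clamp_shut slide_carton jar black_bottle vial'.split(): print(n,q,[(np.round(d['location']).tolist(),round(d['conf'],2)) for d in place_of(p,q)[:2]])
E
```

```text
time: 50.88
tool_pos: [555.4, 330.5, 169.2]
ft_force: [0.5, 0.7, 0.8]
finger_gap: 60.0
time: 51.8
tool_pos: [429.7, 30.0, 161.7]
ft_force: [1.0, 0.2, -0.0]
finger_gap: 59.6
(462, 396, 3) (462, 418, 3)
top flask [([460.0, -266.0, 7.0], 0.59)]
top clamp_open [([500.0, 285.0, -0.0], 0.74)]
top clamp_shut [([522.0, 252.0, 2.0], 0.78)]
top slide_carton [([461.0, 328.0, 5.0], 0.71)]
top jar [([676.0, 151.0, -2.0], 0.79), ([553.0, 327.0, 2.0], 0.7)]
top black_bottle [([552.0, -4.0, -2.0], 0.58)]
top vial [([672.0, -50.0, 1.0], 0.56)]
scene flask [([459.0, -266.0, 2.0], 0.95)]
scene clamp_open [([537.0, -350.0, 4.0], 0.58), ([668.0, -50.0, 0.0], 0.38)]
scene clamp_shut [([521.0, 255.0, 4.0], 0.55)]
scene slide_carton [([460.0, 326.0, 7.0], 0.63)]
scene jar [([549.0, 332.0, 4.0], 0.97), ([684.0, 151.0, -3.0], 0.97)]
scene black_bottle [([550.0, -2.0, 2.0], 0.75), ([521.0, 254.0, 2.0], 0.63)]
scene vial []
```

View pics/f1.png

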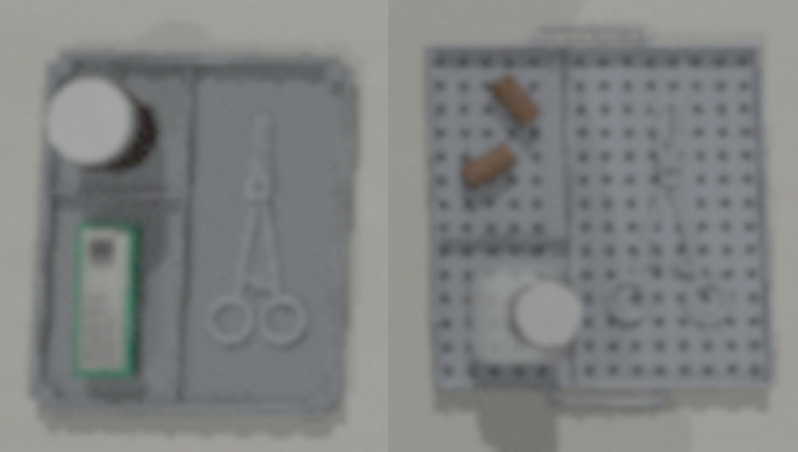

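All the pieces are in their compartments. Carton (105,300), jar (90,120), shut clamp (258,240), flask (545,310) with its body at (505,320), and corks untouched. The open clamp's rings, at (630,303) and (707,303), are only about 39 mm apart against 49 mm at the start. The grip partly closed it, to about 0.2 rad. I'll mend that by wedging one finger between the rings from behind.

```bash
(python3 -m handwheel '[[1,0,0,0,0,0,-0.12],[1,0,0,0,0,0,-0.12],[1,0,0,0,0,0,-0.12],[1,0,0,0,0,0,-0.12],[1,0,0,0,0,0,-0.12],[1,0,0,0,0,0,-0.12],[1,0,0,0,0,0,-0.12],[1,0,0,0,0,0,-0.12],[1,0,0,0,0,0,-0.12],[1,0,0,0,0,0,-0.12],[1,0,0,0,0,0,-0.12],[1,0,0,0,0,0,-0.12]]'
python3 -m handwheel '[[1,0,0,0,0,0,-0.115],[1,0,0,0,0,0,0],[1,0,0,0,0,0,0],[1,0,0,0,0,0,0]]') | grep -E "time|pos|rot|gap"
python3 - <<'E'
from h import *
p=snapshot('top')
c=lambda u,v:ray(p,(u-388.2)/4.313+360,v/4.313+185,5).round(1)
print("rings",c(630,303),c(707,303),"mid",c(668.5,303),"tips",c(672,108),"hinge",c(670,180),"walls rear/front",c(668,384),c(668,50),"side",c(567,303),c(765,303))
to(388,c(668.5,303)[1],40,90)
E
```

```text
time: 53.65
tool_pos: [430.2, 30.9, 161.7]
tcp_rot: [180.0, -0.0, 83.3]
finger_gap: 85.3
time: 53.98
tool_pos: [430.1, 30.9, 161.7]
tcp_rot: [180.0, -0.0, 89.4]
finger_gap: 85.8
rings [ 468.4 -329.8    5. ] [ 468.8 -370.2    5. ] mid [ 468.6 -350.     5. ] tips [ 570.6 -354.     5. ] hinge [ 532.7 -352.1    5. ] walls rear/front [ 426.8 -348.8    5. ] [ 601.3 -352.6    5. ] side [ 468.1 -296.8    5. ] [ 469.1 -400.6    5. ]
at [430.1  30.9 161.7] [180.    -0.    89.41] turn z rad -0.01 shift cm [-38.09  -4.21  12.17] j6 end -42 F [0.  0.1 0.2] gap 85.3
```

```bash
(python3 -m handwheel '[[1,-1.5,-0.2,0,0,0,-0.01],[1,-3,-0.4,0,0,0,0],[1,-3.8,-0.4,0,0,0,0],[1,-3.8,-0.4,0,0,0,0],[1,-3.8,-0.4,0,0,0,0],[1,-3.8,-0.4,0,0,0,0],[1,-3.8,-0.4,0,0,0,0],[1,-3.8,-0.4,0,0,0,0],[1,-3.8,-0.4,0,0,0,0],[1,-3.5,-0.4,0,0,0,0],[1,-2.4,-0.4,0,0,0,0],[1,-1.1,-0.2,0,0,0,0]]'
python3 -m handwheel '[[1,0,0,1,0,0,0],[1,0,0,2.5,0,0,0],[1,0,0,3,0,0,0],[1,0,0,3,0,0,0],[1,0,0,2,0,0,0],[1,0,0,1,0,0,0],[1,0,0,0,0,0,0],[1,0,0,0,0,0,0],[1,0,0,0,0,0,0],[1,0,0,0,0,0,0]]') | grep -E "pos|rot|gap"
python3 -c "
from h import *
to(387,-350,-17,90)"
```

```text
tool_pos: [386.1, -353.3, 161.6]
tcp_rot: [-180.0, 0.0, 89.9]
finger_gap: 85.2
tool_pos: [388.4, -351.2, 38.7]
tcp_rot: [179.9, 0.1, 90.2]
finger_gap: 85.5
at [ 388.4 -351.2   38.7] [1.7987e+02 1.4000e-01 9.0180e+01] turn z rad 0.003 shift cm [ 0.12 -0.14  5.57] j6 end -42 F [0.1 0.3 0.1] gap 85.5
```

```bash
(python3 -m handwheel '[[1,0.1,-0.1,0.5,0,0,0],[1,0,0,1,0,0,0],[1,0,0,1,0,0,0],[1,0,0,1,0,0,0],[1,0,0,0.8,0,0,0],[1,0,0,0.5,0,0,0],[1,0,0,0,0,0,0],[1,0,0,0,0,0,0],[1,0,0,0,0,0,0]]'
python3 -m handwheel '[[1,0,0,0.3,0,0,0],[1,0,0,0.2,0,0,0],[1,0,0,0,0,0,0],[1,0,0,0,0,0,0]]'
python3 -m handwheel '[[1,0,0,0.2,0,0,0],[1,0,0,0,0,0,0],[1,0,0,0,0,0,0]]'
python3 -m handwheel '[[1,0,0,0.1,0,0,0],[1,0,0,0,0,0,0],[1,0,0,0,0,0,0]]') | grep -E "pos|ft_"
```

```text
tool_pos: [386.4, -349.4, -11.1]
ft_force: [0.0, -0.3, -0.7]
tool_pos: [386.1, -349.2, -16.3]
ft_force: [-1.1, -0.4, 0.4]
tool_pos: [386.1, -349.1, -18.4]
ft_force: [0.1, -1.0, 0.6]
tool_pos: [386.1, -349.2, -19.4]
ft_force: [0.4, -1.3, 0.3]
```

```bash
(python3 -m handwheel '[[1,0,0,0.1,0,0,0],[1,0,0,0,0,0,0],[1,0,0,0,0,0,0]]'
python3 -m handwheel '[[1,0,0,0.1,0,0,0],[1,0,0,0,0,0,0],[1,0,0,0,0,0,0]]') | grep -E "pos|ft_"
```

```text
tool_pos: [386.1, -349.2, -20.4]
ft_force: [-0.5, 0.6, 0.4]
tool_pos: [386.1, -349.1, -21.4]
ft_force: [0.7, -0.0, -1.3]
```

```bash
(python3 -m handwheel '[[1,0,0.4,0,0,0,0],[1,0,0.5,0,0,0,0],[1,0,0.5,0,0,0,0],[1,0,0.5,0,0,0,0],[1,0,0.5,0,0,0,0],[1,0,0.4,0,0,0,0],[1,0,0.4,0,0,0,0],[1,0,0.4,0,0,0,0],[1,0,0,0,0,0,0]]'
python3 -m handwheel '[[1,0,0.3,0,0,0,0],[1,0,0.3,0,0,0,0],[1,0,0.3,0,0,0,0],[1,0,0,0,0,0,0]]'
python3 -m handwheel '[[1,0,0.2,0,0,0,0],[1,0,0.2,0,0,0,0],[1,0,0.2,0,0,0,0],[1,0,0,0,0,0,0],[1,0,0,0,0,0,0]]') | grep -E "pos|ft_"
```

```text
tool_pos: [422.9, -349.1, -21.2]
ft_force: [0.3, 0.2, 0.4]
tool_pos: [431.7, -349.2, -21.2]
ft_force: [-1.1, 0.6, -0.8]
tool_pos: [437.3, -349.0, -21.3]
ft_force: [1.1, 0.1, 0.4]
```

```bash
(python3 -m handwheel '[[1,0,0,-0.3,0,0,0],[1,0,0,-1,0,0,0],[1,0,0,-2,0,0,0],[1,0,0,-3,0,0,0],[1,0,0,-3,0,0,0],[1,0,0,-2,0,0,0],[1,3,-0.6,0,0,0,0],[1,3.8,-0.6,0,0,0,0],[1,3.8,-0.6,0,0,0,0],[1,3.8,-0.6,0,0,0,0],[1,2.6,0,0,0,0,0],[1,0,0,0,0,0,0]]') | grep -E "time|pos|ft_"
python3 - <<'E'
from h import *
for n in ('top','scene'):
    p=snapshot(n)
    for d in trace(p,'clamp_open')[:3]:
        w=np.array([ray(p,u,v,6)[:2] for v,u in np.argwhere(d['pixels'])])
        if len(w): print(n,round(d['conf'],2),len(w),"x",w[:,0].min().round(),w[:,0].max().round(),"y",w[:,1].min().round(),w[:,1].max().round())
    print([(np.round(d['location']).tolist(),round(d['conf'],2)) for d in place_of(p,'clamp_open')[:2]])
E
```

```text
time: 60.45
tool_pos: [412.1, -175.0, 92.1]
ft_force: [0.4, 0.4, 0.1]
top 0.56 262 x 478.0 589.0 y -373.0 -316.0
[([553.0, -348.0, 3.0], 0.59)]
[([556.0, -354.0, 2.0], 0.5)]
```

```bash
(python3 -m handwheel '[[1,-2.4,0,0,0,0,0],[1,-3.8,0,0,0,0,0],[1,-3.8,0,0,0,0,0],[1,-3.8,0,0,0,0,0],[1,-2.4,0,0,0,0,0],[1,-1,0.2,0,0,0,0],[1,0,0,0,0,0,0],[1,0,0,1,0,0,0],[1,0,0,2,0,0,0],[1,0,0,2.5,0,0,0],[1,0,0,2,0,0,0],[1,0,0,1.3,0,0,0]]'
python3 -m handwheel '[[1,0,0,0.8,0,0,0],[1,0,0,0,0,0,0],[1,0,0,0,0,0,0],[1,0,0,0,0,0,0]]') | grep -E "pos|rot|ft_"
python3 -c "
from h import *
to(414,-347,-21,90)"
```

```text
tool_pos: [413.8, -348.1, 0.4]
tcp_rot: [-179.8, -0.2, 90.2]
ft_force: [0.2, 0.7, -0.3]
tool_pos: [416.0, -351.7, -3.0]
tcp_rot: [179.9, 0.1, 90.2]
ft_force: [-0.8, -0.0, 0.2]
at [ 416.  -351.7   -3. ] [1.7992e+02 8.0000e-02 9.0190e+01] turn z rad 0.003 shift cm [ 0.47 -0.2   1.8 ] j6 end -40 F [-0.8 -0.   0.2] gap 85.6
```

```bash
(python3 -m handwheel '[[1,0.4,-0.3,0,0,0,0],[1,0,0,0.5,0,0,0],[1,0,0,0.5,0,0,0],[1,0,0,0.4,0,0,0],[1,0,0,0.3,0,0,0],[1,0,0,0,0,0,0],[1,0,0,0,0,0,0]]'
python3 -m handwheel '[[1,0,0.4,0.1,0,0,0],[1,0,0.5,0,0,0,0],[1,0,0.5,0,0,0,0],[1,0,0.5,0,0,0,0],[1,0,0.4,0,0,0,0],[1,0,0.4,0,0,0,0],[1,0,0,0,0,0,0],[1,0,0,0,0,0,0]]' 
python3 -m handwheel '[[1,0,0.2,0,0,0,0],[1,0,0.2,0,0,0,0],[1,0,0.2,0,0,0,0],[1,0,0,0,0,0,0],[1,0,0,0,0,0,0]]') | grep -E "pos|ft_"
```

```text
tool_pos: [411.9, -346.9, -21.8]
ft_force: [0.6, -1.0, -0.1]
tool_pos: [439.4, -347.0, -22.3]
ft_force: [-0.5, -0.1, -0.2]
tool_pos: [445.2, -347.0, -22.3]
ft_force: [-0.1, -0.1, -0.2]
```

```bash
cat > chk.py <<'E'
from h import *
for n in ('top','scene'):
    p=snapshot(n)
    for d in trace(p,'clamp_open')[:3]:
        w=np.array([ray(p,u,v,6)[:2] for v,u in np.argwhere(d['pixels'])])
        if len(w): print(n,round(d['conf'],2),len(w),"x",w[:,0].min().round(),w[:,0].max().round(),"y",w[:,1].min().round(),w[:,1].max().round())
    print([(np.round(d['location']).tolist(),round(d['conf'],2)) for d in place_of(p,'clamp_open')[:2]])
E
python3 chk.py; (python3 -m handwheel '[[1,0,0.2,0,0,0,0],[1,0,0.2,0,0,0,0],[1,0,0,0,0,0,0],[1,0,0,0,0,0,0]]') | grep -E "pos|ft_"; python3 chk.py
```

```text
top 0.6 138 x 491.0 598.0 y -359.0 -328.0
[]
scene 0.67 245 x 529.0 600.0 y -48.0 14.0
scene 0.4 41 x 551.0 592.0 y -356.0 -344.0
scene 0.33 584 x 440.0 557.0 y 229.0 280.0
[([561.0, -352.0, 1.0], 0.66), ([501.0, 287.0, -0.0], 0.28)]
tool_pos: [449.4, -347.1, -22.2]
ft_force: [0.8, 0.3, 0.4]
top 0.8 26 x 521.0 571.0 y -354.0 -333.0
[([561.0, -350.0, -1.0], 0.73)]
scene 0.67 838 x 433.0 545.0 y -399.0 -240.0
scene 0.67 1038 x 527.0 618.0 y 296.0 352.0
scene 0.46 52 x 486.0 589.0 y -373.0 -342.0
[([565.0, -353.0, 2.0], 0.49)]
```

```bash
(python3 -m handwheel '[[1,0,0.2,0,0,0,0],[1,0,0.2,0,0,0,0],[1,0,0,0,0,0,0],[1,0,0,0,0,0,0]]'
python3 -m handwheel '[[1,0,0,-0.3,0,0,0],[1,0,0,-1,0,0,0],[1,0,0,-2,0,0,0],[1,0,0,-3,0,0,0],[1,0,0,-3,0,0,0],[1,0,0,-3,0,0,0],[1,0,0,-1,0,0,0],[1,3,-0.6,0,0,0,0],[1,3.8,-0.6,0,0,0,0],[1,3.8,-0.6,0,0,0,0],[1,3.8,-0.6,0,0,0,0],[1,2.6,0,0,0,0,0]]'
python3 -m handwheel '[[1,3.6,0,0,0,0,0],[1,3.6,0,0,0,0,0],[1,2,0,0,0,0,0],[1,0,0,0,0,0,0]]') | grep -E "time|pos|ft_"
python3 chk.py
python3 - <<'E'
from h import *
p=snapshot('top'); b=cv2.resize(p['image'][185:280,395:455,::-1],None,fx=6,fy=6,interpolation=cv2.INTER_CUBIC)
s=snapshot('scene'); q=proj(s,(540,-350,5)).astype(int); print(q)
c=cv2.resize(s['image'][q[1]-40:q[1]+40,q[0]-35:q[0]+35,::-1],None,fx=6,fy=6,interpolation=cv2.INTER_CUBIC)
c=cv2.copyMakeBorder(c,0,b.shape[0]-c.shape[0],0,0,cv2.BORDER_CONSTANT)
l=cv2.createCLAHE(2,(6,6)); o=np.hstack([b,c]); y=cv2.cvtColor(o,cv2.COLOR_BGR2GRAY); y=l.apply(y); print(y.shape)
cv2.imwrite('pics/f2.png',y)
E
```

```text
time: 65.02
tool_pos: [453.4, -347.0, -22.3]
ft_force: [0.7, 0.4, 0.7]
time: 66.02
tool_pos: [427.2, -174.3, 110.5]
ft_force: [-0.5, 0.1, 0.5]
time: 66.35
tool_pos: [428.0, -81.6, 110.9]
ft_force: [-0.2, 0.6, 0.0]
top 0.73 5727 x 418.0 609.0 y -403.0 -218.0
top 0.69 143 x 487.0 577.0 y -369.0 -312.0
[([563.0, -353.0, -2.0], 0.53), ([460.0, 326.0, 6.0], 0.32)]
[]
[376 154]
(570, 780)
```

View pics/f2.png

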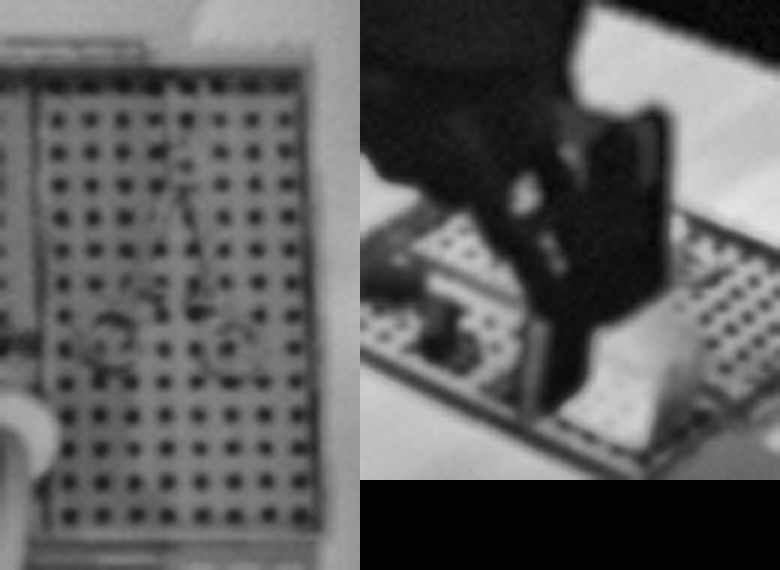

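The rings are now about 47 mm apart, at crop (108,343) and (238,350), so the jaws are open again at about 0.32 rad. The clamp is inside the compartment and the flask is still standing. Last, a check of the remaining pieces, then I'll hand in.

```bash
python3 -m handwheel '[[1,0,0,-2,0,0,0],[1,0,0,-2,0,0,0],[1,0,0,0,0,0,0],[1,0,0,0,0,0,0],[1,0,0,0,0,0,0]]' | grep -E "time|pos|ft"
python3 - <<'E'
from h import *
for n in('scene','top'):
    p=snapshot(n)
    for q in 'flask clamp_shut slide_carton jar black_bottle vial'.split(): print(n,q,[(np.round(d['location']).tolist(),round(d['conf'],2)) for d in place_of(p,q)[:2]])
from bench import hand_in
print(hand_in())
E
```

```text
time: 67.17
tool_pos: [428.2, -85.4, 150.3]
ft_force: [-0.3, -0.2, 0.1]
scene flask [([458.0, -263.0, 1.0], 0.97)]
scene clamp_shut [([520.0, 256.0, 3.0], 0.8)]
scene slide_carton [([464.0, 325.0, 7.0], 0.65)]
scene jar [([549.0, 333.0, 4.0], 0.82), ([677.0, 150.0, -0.0], 0.75)]
scene black_bottle [([550.0, -2.0, 2.0], 0.49)]
scene vial [([667.0, -50.0, 1.0], 0.69)]
top flask [([458.0, -265.0, 5.0], 0.52)]
top clamp_shut [([522.0, 255.0, 1.0], 0.78)]
top slide_carton [([464.0, 328.0, 6.0], 0.91)]
top jar [([552.0, 327.0, -1.0], 0.95)]
top black_bottle [([553.0, -7.0, -4.0], 0.71), ([552.0, 329.0, -1.0], 0.56)]
top vial [([674.0, -52.0, 1.0], 0.72)]
the job is handed in; nothing more can be done
None
```

I handed the job in at 67 s: all five pieces are in their compartments, and the black bottle and vial stand where they were; my grip partly closed the open clamp, so I wedged its jaws back open to about 0.32 rad (est. 0.35 at the start).

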